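# Burnish both ends of the biscuit moulds in the gang sled

## Task

Burnish both ends of all the new biscuit moulds lying at the right of the bench: lay each in a slot of the sled, one end home against the fence and its plain end towards the rollers, lock the toggle clamp down over them and push the sled right across so that the rollers rub along their ends. Then open the clamp, turn every mould end for end so that its hanging-hole end faces the rollers, lock the clamp again and draw the sled right back. Finally open the clamp fully and lay the moulds flat in the tray at the left, carving up, with the sled left back at its starting end and the other things on the bench left where they are.

Things in the scene. Friction and masses are not known exactly. Their poses are not given: they have to be found in the camera images.
- mould1: new biscuit mould: wooden block 120 long (x) x 46 wide (y) x 24 mm high (z), 0.11 kg, carving on top; origin at the centre of its underside; +x points to the end with the hanging hole (dark, round, 15 mm, centred 45 mm from the middle). Starts flat on the bench at the right, carving up. Two or three moulds are present; an absent one reads None
- mould1_hole_end (a point): centre of this mould's end face next to the hanging hole, at half its height
- mould1_plain_end (a point): centre of this mould's other, plain end face
- mould2: new biscuit mould: wooden block 120 long (x) x 46 wide (y) x 24 mm high (z), 0.11 kg, carving on top; origin at the centre of its underside; +x points to the end with the hanging hole (dark, round, 15 mm, centred 45 mm from the middle). Starts flat on the bench at the right, carving up. Two or three moulds are present; an absent one reads None
- mould2_hole_end (a point): centre of this mould's end face next to the hanging hole, at half its height
- mould2_plain_end (a point): centre of this mould's other, plain end face
- mould3: new biscuit mould: wooden block 120 long (x) x 46 wide (y) x 24 mm high (z), 0.11 kg, carving on top; origin at the centre of its underside; +x points to the end with the hanging hole (dark, round, 15 mm, centred 45 mm from the middle). Starts flat on the bench at the right, carving up. Two or three moulds are present; an absent one reads None
- mould3_hole_end (a point): centre of this mould's end face next to the hanging hole, at half its height
- mould3_plain_end (a point): centre of this mould's other, plain end face
- jig: plywood base of the burnishing jig, fixed, 265 (x) x 400 (y) x 16 mm high; origin on its underside, 145 mm from the near and 120 mm from the far edge; +x points to the roller bar, y is the sled's way. The toggle clamp swings a 226 mm pressure beam (along y) onto the moulds 31 to 45 mm behind their middles; open, it stands upright over the sled's near edge, under 130 mm above the bench
- rollers: bar along the jig's far edge with three upright, freely turning steel rollers, 28 mm across, tops 70 mm up, at jig y = -86, 0, +86 mm, each on its own spring (1.5 N at first touch, 300 N/m, 10 mm travel). Faces stand 2 mm inside the line of the mould ends, so moulds push them back in passing; at both ends of the sled's travel they stand in the gaps between moulds. Origin 94 mm ahead of the jig's
- sled (a joint): travel of the wooden sled along the jig's +y (to the robot's left): 0 = right-hand end, where it starts, 0.086 m = left-hand end. It stays where it is left (about 4 N of friction; up to about 15 N as the moulds ride onto the rollers)
- sled_mid (a point): sled floor, 32 mm above the bench, where a mould's underside centre lies when home in the middle slot; axes as the jig's. Slots: y = -86, 0, +86 mm from here, 52 mm wide. Fence (24 mm high) 60 mm behind (-x). Teeth 12 mm high part the slots from the fence to 24 mm behind and from 35 to 48 mm ahead; in between a mould's sides are free for the fingers. Moulds jut 11 mm over its front
- sled_grip (a point): point in the push grip, a square wooden post 24 x 24 mm on the near right corner of the sled, 12 mm below its top (top 120 mm above the bench); push and draw the sled by it
- clamp (a joint): toggle clamp handle, middle of the sled's near edge: 0 = upright, locked (stops at -0.06, just over centre), 1.0 = fully open, leaning to the robot. Stays where left when locked or open. The beam rises 1.5 rad as the handle opens 1.0, hardly at first. Turning takes under 10 N
- clamp_grip (a point): middle of the handle's black grip (20 x 20 mm thick, 62 mm long), 75 mm from its pivot, which lies 126 mm behind and 20 mm above point sled_mid, axis along y. Straight above the pivot at 0; at angle a it is 75 mm x sin(a) towards the robot (-x of the jig) and 75 mm x cos(a) above the pivot. Can be pinched from above across y and swung about the pivot
- tray: fixed wooden tray at the left, 290 (x) x 150 (y) x 30 mm high, walls and floor 6 mm thick; origin at the centre of its underside. Three moulds fit side by side across its x, 80 mm apart, each lying along its y
- wax_jar: closed amber glass jar, 64 mm across, 75 mm tall; origin at the underside's centre; not part of the job, to be left alone
- flour_brush: wooden flour brush lying flat, about 230 mm long, 30 mm high; origin under its middle; not part of the job, to be left alone
- bowl: white bowl, 110 mm across, 50 mm high; origin under its middle; not part of the job, to be left alone
- gouge: carving tool with a wooden handle lying flat, 180 mm; origin near its middle; not part of the job, to be left alone
- round_cutter: thin steel ring cutter, 70 mm across, 28 mm high; origin at the underside's centre; not part of the job, to be left alone
There are look-alikes about, which are no part of the job. What is shaped like the mould1 but pink is not meant. Leave any green look-alike of the mould2 alone.

How it is judged:
By the outcome, as a careful person would: the job done as asked, in the order asked, and still so for the second after the job is handed in, with the robot touching nothing.
Of mould1, mould2, mould3 only 2 to 3 are there at a start; the rules pass over those that are not, and their reading is None.
At some moment in a run one of mould1, mould2, mould3 may be knocked a few centimetres aside while the robot is not near it.
It also fails if it takes over 210 s, if anything falls off the work surface, if the arm or the gripper's body presses on something with over 40 N, if the wrist force passes 120 N, or if a joint passes its speed limit or range.

## Robot

A 6-joint arm with a two-finger parallel gripper is mounted at the origin on the work surface. World frame = base frame: x ahead of the robot, y to its left, z up, the work surface at z = 0. Lengths are in m, angles in degrees, forces in N, time in s.
With the tool pointing down it reaches from about 0.3 to 0.85 m from the base axis. Payload 4.2 kg.
Tool frame: the origin (TCP) lies between the finger pads; the fingertips stand ahead of it and the grasp point (between the pads) lies 3 mm ahead of it (ctrl.finger_overhang is the z of the fingertips in the tool frame, in m); z points along the fingers, y is the direction in which the jaws open and shut (so a half turn about z gives the same grasp; the last joint's range is limited). The gripper opens to 91 mm and grips with 3 to 60 N. Pads are 32 mm wide; open, the fingers measure 118 mm over their backs; the gripper's body (76 mm by 178 mm) begins 60 mm behind the grasp point.
Start: joints at [-66.005, 18.312, 89.639, -0, 72.044, -1.146], TCP at [0.244, -0.521, 0.236] pointing down, gripper open.
Joint ranges: [-177.97, 177.97], [-48.28, 115.42], [12.27, 149.76], [-77.06, 257.06], [2.81, 150.46], [-146.56, 146.56]. Speed limits (degrees/s): [147.25, 147.25, 180, 180, 180, 180].

## Interface

Orientations are given as [roll, pitch, yaw] about the fixed x, y, z axes, in that order (R = Rz(yaw) Ry(pitch) Rx(roll)).
In Python, from station import ctrl, eyes, sign_off gives the robot as it stands.
- The arm moves only by the shell command python3 -m inch 'ROWS' [FORCE]. ROWS is JSON, a list of rows, each a list of 7 numbers: the turn, a rotation vector about the tool's x, y, z each as a share of 0.5 rad, from -1 to 1, then the shift along the tool's x, y, z each as a share of 400 mm, from -1 to 1, then the opening, from 0 (shut) to 1 (fully open). In form: [[wx, wy, wz, tx, ty, tz, hand], ...]. A call has 1 to 12 rows; each row shifts and turns the pose as measured when the row begins, along the tool's axes as they then stand; what a row does not reach is not made up. A row lasts 1/8 s, in which the tool goes at most 62.5 mm and 10.7 degrees, less where a joint would pass 70% of its speed; a pose out of reach is approached as far as the arm can. A call with a number of a shift or a turn outside -1 to 1 is refused whole. A call with a gripper value outside its range is refused whole. The fingers move at their own pace and stop on an object; FORCE is the grip in N (left out, the last holds). Time passes only in rows, so rows that do not move let the fingers close. It gives the time, the measured TCP pose, the force and the opening at its end, in the units of the state.
- ctrl.observe(): the state, without advancing time (a new reading comes with each control period).
- eyes.snapshot(name): name is "side" or "top"; returns the picture (480x640x3 uint8, red, green, blue); there is no depth.
- eyes.camera_model(name): a dict with "fx", "fy", "cx", "cy" (pixels), "D" ([k1, k2, p1, p2, k3] as OpenCV has them; the pictures are not rectified), "xyz" and "attitude" of the camera in the world. Camera axes: x right, y down, z forward; pixel columns grow to the right and rows downward; lengths in m; the calibration is good to about 2 mm. A picture is of the moment at which its call begins. camera_model takes no time and is no camera call.
- sign_off(): hands the job in, once; it reports no verdict.
The state is a dict: "time": time; "joint_pos": joint angles; "qvel": joint speeds; "joint_torque": joint torques, N m; "ee_pos": TCP position; "eef_rot": TCP orientation; "wrist_force": force on the tool from outside, world axes, zero at the start; "wrist_torque": the same for the moment, N m; "width": finger opening in m.
Only numpy, scipy, OpenCV 4.12 (cv2) and the standard library are available. Lean on these libraries where they do the work, as an engineer would, in place of code of your own. Each camera call takes 0.05 s, during which the arm holds its last target.

## Working session

There is one attempt and no reset: what is moved stays moved. The work goes in short steps, Python scripts to look and compute and a shell command to move; the robot and the scene stay as the last step left them, time stands still between calls to the robot, and variables do not carry over. Pictures are saved under pics/ and viewed, and the job is handed in when it is done.

```bash
ls; mkdir -p pics; python3 - <<'E'
from station import ctrl, eyes
import cv2
print(ctrl.observe(), ctrl.finger_overhang)
for n in ("side","top"):
    print(eyes.camera_model(n))
    cv2.imwrite(f"pics/{n}0.png", eyes.snapshot(n)[:,:,::-1])
E
```

```text
pics
{'time': 0.0, 'joint_pos': array([-6.60054573e+01,  1.83512659e+01,  8.97078355e+01, -2.02429409e-03,
        7.20413206e+01, -1.14531531e+00]), 'qvel': array([-0.09635272, -0.04401561, -0.00133011, -0.02567537,  0.05688497,
       -0.05060423]), 'joint_torque': array([ 3.43945776e-04, -4.12458909e+01, -2.31972939e+01,  7.25466921e-02,
        4.58172010e-02, -1.67123826e-04]), 'ee_pos': array([ 0.24408391, -0.52010806,  0.2351143 ]), 'eef_rot': array([-1.79899560e+02, -8.30646923e-05,  2.51404837e+01]), 'wrist_force': array([ 0.585595  ,  0.32660771, -0.35658465]), 'wrist_torque': array([-0.04626424,  0.00022704, -0.02198813]), 'width': 0.09089823574789908} 0.022
{'fx': 487.8989237165982, 'fy': 487.8989237165982, 'cx': 317.71953651974343, 'cy': 232.66681258126553, 'D': array([-0.05503226,  0.        ,  0.        ,  0.        ,  0.        ]), 'xyz': array([ 0.42968484, -0.79681358,  0.97536815]), 'attitude': array([-138.41091546,    0.43348695,   -9.76759766])}
{'fx': 571.225711231156, 'fy': 571.225711231156, 'cx': 312.39593570102363, 'cy': 246.4074654495013, 'D': array([0.05779946, 0.        , 0.        , 0.        , 0.        ]), 'xyz': array([ 0.44199424, -0.04415391,  1.48990391]), 'attitude': array([-1.74834251e+02, -9.68531337e-02, -9.13889045e+01])}
```

View pics/side0.png

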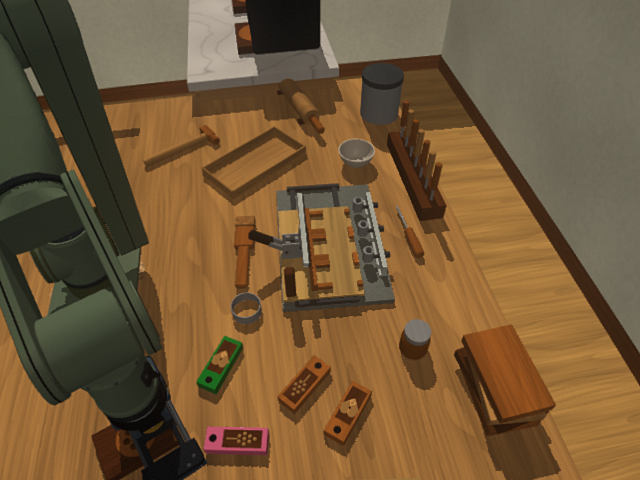

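View pics/top0.png

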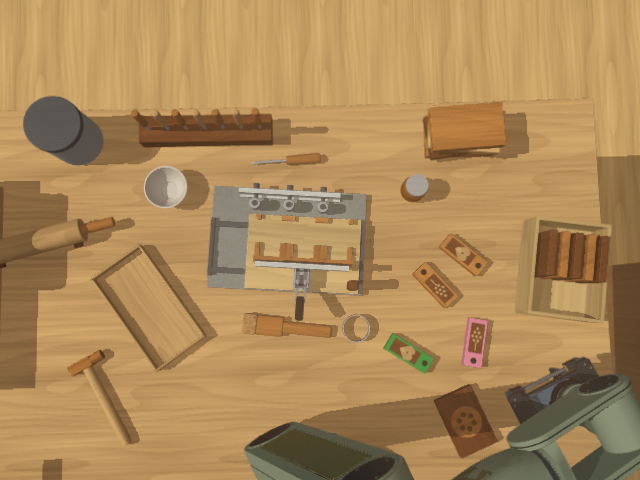

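```bash
cat > h.py <<'E'
import numpy as np, cv2
from scipy.spatial.transform import Rotation as R
from station import ctrl, eyes
def cam(n):
    m=eyes.camera_model(n)
    K=np.array([[m['fx'],0,m['cx']],[0,m['fy'],m['cy']],[0,0,1.]])
    return K,np.array(m['D'],float),np.array(m['xyz']),R.from_euler('xyz',m['attitude'],degrees=True).as_matrix()
def p2w(n,px,z):
    K,D,t,Rm=cam(n)
    u=cv2.undistortPoints(np.array(px,float).reshape(-1,1,2),K,D).reshape(-1,2)
    d=np.c_[u,np.ones(len(u))]@Rm.T
    s=(z-t[2])/d[:,2]
    return t+d*s[:,None]
def w2p(n,P):
    K,D,t,Rm=cam(n)
    Q=(np.array(P,float).reshape(-1,3)-t)@Rm
    return cv2.projectPoints(Q,np.zeros(3),np.zeros(3),K,D)[0].reshape(-1,2)
def snap(n): return eyes.snapshot(n)[:,:,::-1].copy()
def crop(img,x0,y0,x1,y1,k,f):
    c=cv2.resize(img[y0:y1,x0:x1],None,fx=k,fy=k,interpolation=cv2.INTER_CUBIC); cv2.imwrite(f,c)
E
python3 - <<'E'
from h import *
s=cv2.imread('pics/side0.png');t=cv2.imread('pics/top0.png')
crop(t,380,170,540,380,3.6 and 2.8,'pics/t0r.png')
crop(t,200,170,380,340,4,'pics/t0j.png')
crop(s,180,320,400,470,3.6,'pics/s0r.png')
print(p2w('top',[[320,0],[0,240],[639,240],[320,479]],0.0))
E
```

```text
[[ 1.24283908 -0.08659431  0.        ]
 [ 0.61253876  0.75416867  0.        ]
 [ 0.57289013 -0.89176361  0.        ]
 [-0.00830838 -0.05479571  0.        ]]
```

View pics/t0r.png

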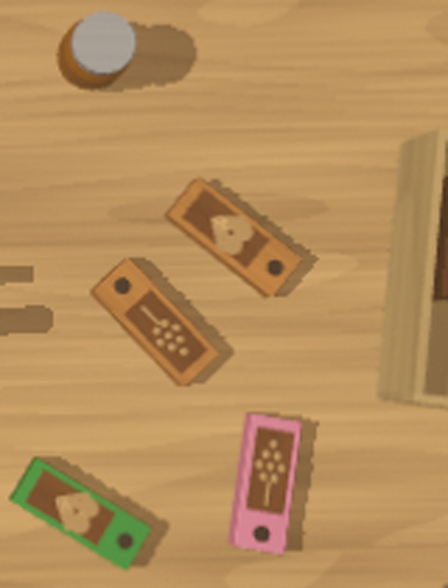

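View pics/t0j.png

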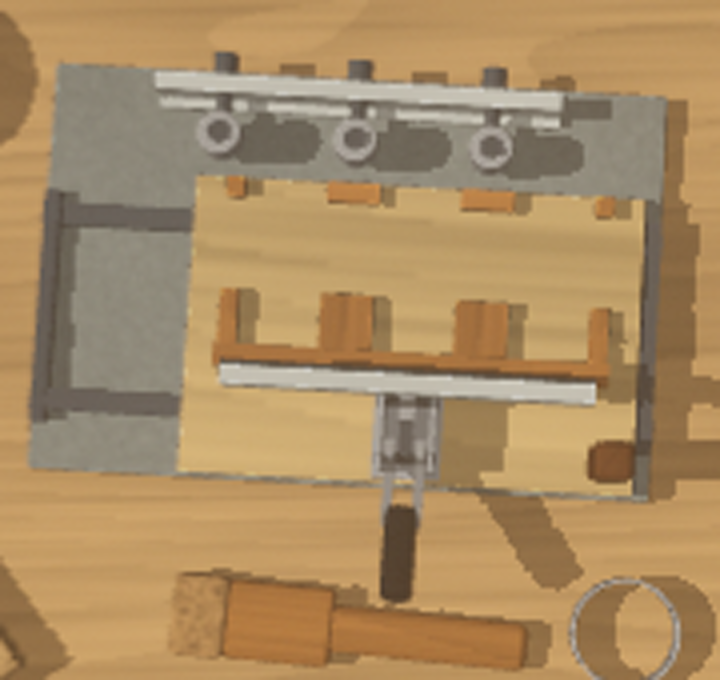

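View pics/s0r.png

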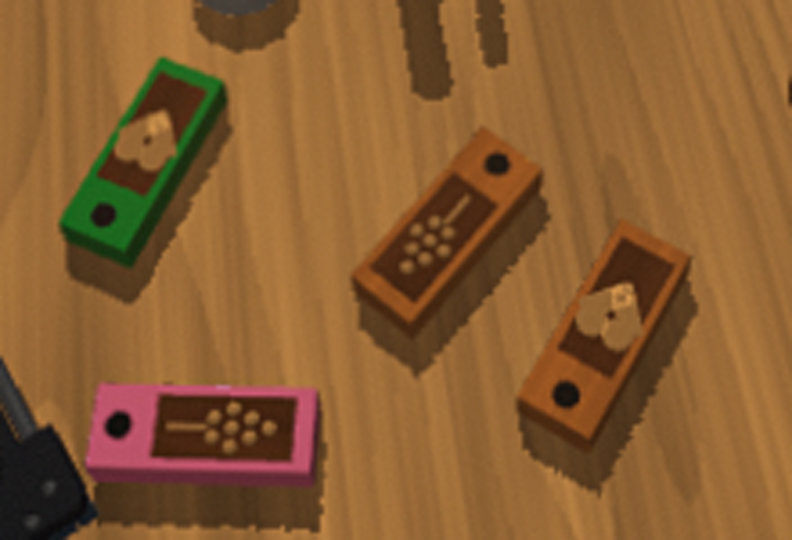

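```bash
python3 - <<'E'
from h import *
s=cv2.imread('pics/side0.png')
crop(s,270,175,400,315,4.2,'pics/s0j.png')
crop(s,195,120,315,205,6,'pics/s0t.png')
E
```

```text
(no output)
```

View pics/s0j.png

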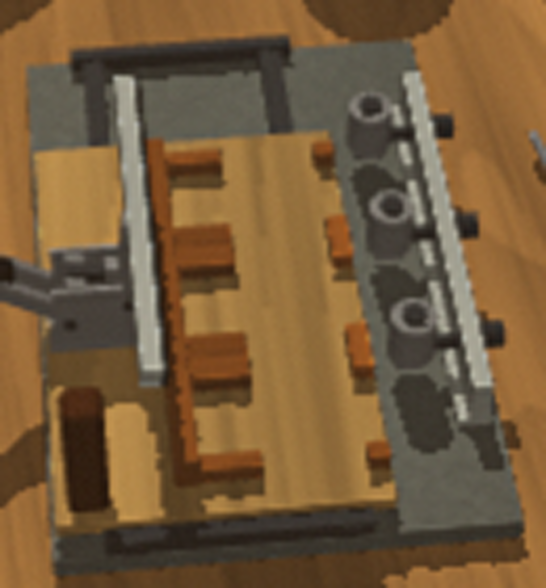

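```bash
python3 - <<'E'
from h import *
t=cv2.imread('pics/top0.png')
crop(t,80,230,230,380,4,'pics/t0t.png')
E
```

```text
(no output)
```

View pics/t0t.png

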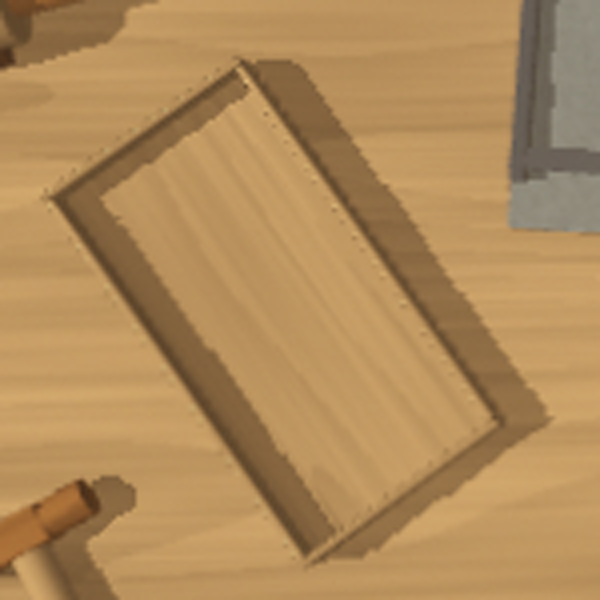

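```bash
cat >> h.py <<'E'
from scipy.optimize import least_squares
def fit(obs,x0):
    """obs: list of (cam, [u,v], local xyz); returns x,y,yaw(deg), residuals px"""
    def W(p,l):
        c,s=np.cos(p[2]),np.sin(p[2]); return [p[0]+c*l[0]-s*l[1],p[1]+s*l[0]+c*l[1],l[2]]
    def f(p):
        r=[]
        for n in ('top','side'):
            o=[q for q in obs if q[0]==n]
            if o: r.append((w2p(n,[W(p,q[2]) for q in o])-np.array([q[1] for q in o])).ravel())
        return np.concatenate(r)
    s=least_squares(f,[x0[0],x0[1],np.radians(x0[2])],loss='soft_l1')
    return np.array([*s.x[:2],np.degrees(s.x[2])]).round(4), f(s.x).round(1)
def un(pts,k,x0,y0): return [[(u+.5)/k+x0-.5,(v+.5)/k+y0-.5] for u,v in pts]
def mould(cam,corners,hole=None):
    """corners: hole-end +y, hole-end -y, plain -y, plain +y"""
    L=[(.06,.023,.024),(.06,-.023,.024),(-.06,-.023,.024),(-.06,.023,.024)]
    o=[(cam,c,l) for c,l in zip(corners,L) if c is not None]
    if hole is not None:o.append((cam,hole,(.045,0,.024)))
    return o
E
python3 - <<'E'
from h import *
T=lambda p:un(p,2.8,380,170); S=lambda p:un(p,3.6,180,320)
# A hole end upper-left in top
ta=T([[92,290],[130,258],[220,352],[185,385],[122,286]]); sa=S([[483,128],[543,170],[412,320],[355,275],[497,163]])
tb=T([[303,257],[268,296],[166,215],[200,178],[275,267]]); sb=S([[520,402],[588,440],[690,262],[622,222],[566,394]])
for t,s,g in((ta,sa,0),(tb,sb,1)):
    w=p2w('top',t,.024)
    d=w[4]-w[:4].mean(0); g=[*w[:4].mean(0)[:2],np.degrees(np.arctan2(d[1],d[0]))]
    # order corners
    y=np.radians(g[2])
    def order(cam,c):
        w=p2w(cam,c,.024)[:,:2]-g[:2]; l=w@np.array([[np.cos(y),-np.sin(y)],[np.sin(y),np.cos(y)]])
        k=[[i for i in range(4) if (l[i,0]>0)==a and (l[i,1]>0)==b][0] for a,b in((1,1),(1,0),(0,0),(0,1))]
        return [c[i] for i in k]
    ot=mould('top',order('top',t[:4]),t[4]); os=mould('side',order('side',s[:4]),s[4])
    print(fit(ot,g)[0],fit(os,g)[0],fit(ot+os,g))
J=lambda p:un(p,4,200,170); SJ=lambda p:un(p,4.2,270,175)
o=[('top',u,l) for u,l in zip(J([[60,63],[665,97],[648,497],[30,467],[217,132],[355,140],[491,148]]),[(.12,.2,.016),(.12,-.2,.016),(-.145,-.2,.016),(-.145,.2,.016),(.094,.086,.07),(.094,0,.07),(.094,-.086,.07)])]
o2=[('side',u,l) for u,l in zip(SJ([[371,107],[391,208],[413,315],[523,522],[410,42]]),[(.094,.086,.07),(.094,0,.07),(.094,-.086,.07),(.12,-.2,.016),(.12,.2,.016)])]
print('jig',fit(o,[.6,0,-3]),fit(o2,[.6,0,-3]),fit(o+o2,[.6,0,-3]))
c=un([[240,60],[50,197],[310,562],[500,422]],4,80,230)
w=p2w('top',c,.03);print(w)
E
```

```text
[ 0.4694 -0.3621 41.8057] [ 0.4694 -0.3615 41.7203] (array([ 0.4694, -0.3618, 41.7537]), array([ 0. ,  0.1, -0.6, -0.7,  0.3,  0.1, -0.2,  0.7, -0.1, -0.3,  0.1,
       -1.1,  0.5, -0.5,  0. ,  1.6, -1.5,  0.3,  0.3,  0.4]))
[   0.5454   -0.4366 -130.3391] [   0.545    -0.4384 -130.9114] (array([   0.5452,   -0.4374, -130.6089]), array([ 0.1,  0.5,  1.5,  0.5,  0.7, -0.2, -0.3, -0.7, -0.1,  0.2,  0.6,
        0.8, -1.4, -1. , -0.2, -1.2,  0.8, -1.5,  0. ,  0.6]))
jig (array([ 0.6035,  0.0146, -4.3623]), array([-1.4,  1.1,  0.5,  0.6,  0.3,  2.3, -0.8,  1.8,  0.4, -7.7,  0.1,
       -7.9,  0.3, -8.2])) (array([ 0.5855,  0.0114, -3.0984]), array([ 0.2, -0.4,  1.3, -0.7,  2.4, -0.1, -5.5,  1.5, -8. ,  0.1])) (array([ 0.5904,  0.0144, -4.2638]), array([-1.3,  6.2,  0.7,  5.4,  0.6,  7.3, -0.6,  7. ,  0.5, -2.5,  0.2,
       -2.8,  0.4, -3.1,  2.5, -1. ,  3. , -1.2,  3.5, -0.6, -5.3,  1.2,
       -5. , -0.4]))
[[0.5890647  0.39089123 0.03      ]
 [0.50485551 0.50923209 0.03      ]
 [0.27289866 0.34559472 0.03      ]
 [0.35589134 0.22726975 0.03      ]]
```

```bash
python3 - <<'E'
from h import *
J=lambda p:un(p,4,200,170); SJ=lambda p:un(p,4.2,270,175)
L=[(.12,.2,.016),(.12,-.2,.016),(-.145,-.2,.016),(-.145,.2,.016)]
o=[('top',u,l) for u,l in zip(J([[60,63],[665,97],[648,497],[30,467]]),L)]
s=[('side',u,l) for u,l in zip(SJ([[410,42],[523,522],[52,568],[28,68]]),L)]
f=fit(o,[.6,0,-3]);print(f,fit(s,[.6,0,-3]),fit(o+s,[.6,0,-3]))
p=fit(o+s,[.6,0,-3])[0]; a=np.radians(p[2])
def loc(cam,px,z):
    w=p2w(cam,px,z)[:,:2]-p[:2]
    return (w@np.array([[np.cos(a),-np.sin(a)],[np.sin(a),np.cos(a)]])*1000).round(1).tolist()
print('roll',loc('top',J([[217,132],[355,140],[491,148]]),.07),loc('side',SJ([[371,107],[391,208],[413,315]]),.07))
print('sled floor corners',loc('top',J([[197,175],[644,200],[632,495],[177,470]]),.032),loc('side',SJ([[327,133],[395,500],[57,525],[35,150]]),.032))
print('fence top',loc('top',J([[214,357],[607,380]]),.056), loc('side',SJ([[155,140],[190,482]]),.056))
print('front teeth ends top z44',loc('top',J([[246,178],[328,184],[380,187],[461,191],[515,195],[597,198]]),.044))
print('rear teeth z44',loc('top',J([[238,290],[320,293],[372,297],[457,301],[508,304],[589,309]]),.044))
print('post',loc('top',J([[612,460]]),.12),loc('side',SJ([[82,398]]),.12))
print('handle',loc('top',J([[398,553]]),.0925))
w=np.array([[0.5890647,0.39089123],[0.50485551,0.50923209],[0.27289866,0.34559472],[0.35589134,0.22726975]])
print('tray',w.mean(0),np.linalg.norm(np.diff(w,axis=0),axis=1),np.degrees(np.arctan2(*(w[0]-w[3])[::-1])),np.degrees(np.arctan2(*(w[1]-w[2])[::-1])))
E
```

```text
(array([ 0.6072,  0.0136, -4.425 ]), array([-0.9, -0.4,  0.9, -0.8,  0.5,  1. , -0.5,  0.2])) (array([ 0.6049,  0.0125, -4.4013]), array([ 0.2, -0.5,  0.7,  1. , -0.2, -0.4, -0.8, -0.3])) (array([ 0.606 ,  0.0132, -4.4674]), array([-0.7, -0. ,  1.1, -0.3,  0.7,  1.5, -0.4,  0.6,  0.6, -0.7,  1. ,
        0.8,  0.1, -0.7, -0.4, -0.5]))
roll [[71.6, 87.2], [71.2, 0.4], [70.8, -85.1]] [[70.9, 83.3], [70.2, -3.2], [70.0, -86.8]]
sled floor corners [[49.1, 102.5], [48.5, -185.5], [-140.8, -186.6], [-140.5, 103.1]] [[46.8, 100.4], [46.4, -186.6], [-140.9, -184.8], [-141.8, 103.9]]
fence top [[-68.9, 81.7], [-70.1, -165.7]] [[-65.6, 81.6], [-66.8, -180.1]]
front teeth ends top z44 [[47.2, 69.8], [46.2, 17.3], [46.1, -15.9], [46.3, -67.7], [45.6, -102.2], [46.4, -154.6]]
rear teeth z44 [[-24.8, 70.4], [-23.9, 18.3], [-24.6, -14.8], [-24.3, -68.9], [-24.4, -101.4], [-24.9, -152.9]]
post [[-121.7, -166.7]] [[-121.5, -166.1]]
handle [[-184.3, -41.4]]
tray [0.43067755 0.36824695] [0.14524375 0.28386822 0.14452883] 35.05795371011331 35.20161830264395
```

```bash
cat >> h.py <<'E'
def plan(xyz,yaw,rpy_only=False):
    o=ctrl.observe(); p=np.array(o['ee_pos']); Rm=R.from_euler('xyz',o['eef_rot'],degrees=True)
    d=Rm.inv().apply(np.array(xyz)-p)/.4
    Rt=R.from_euler('xyz',[180,0,yaw],degrees=True)
    rv=(Rm.inv()*Rt).as_rotvec()/.5
    d2=Rt.inv().apply(np.array(xyz)-p)/.4
    print('t',o['time'],'p',p.round(4),'rpy',np.round(o['eef_rot'],2),'w',round(o['width'],4),'F',np.round(o['wrist_force'],1))
    print('turn share',rv.round(3),'rows>=%.1f'%(np.linalg.norm(rv)*28.65/10.7),' shift now',d.round(4),' shift after turn',d2.round(4),'J',np.round(o['joint_pos'],0))
E
python3 - <<'E'
from h import *
plan([.4694,-.3618,.235],41.75)
E
```

```text
t 0.1 p [ 0.2441 -0.5202  0.2352] rpy [-179.91   -0.     25.14] w 0.0916 F [-1.4 -0.1  0.3]
turn share [-0.003 -0.    -0.58 ] rows>=1.6  shift now [ 0.678  -0.1191  0.0007]  shift after turn [6.838e-01 7.960e-02 5.000e-04] J [-66.  18.  90.  -0.  72.  -1.]
```

```bash
python3 -m inch '[[0,0,-0.29,0,0,0,0.77],[0,0,-0.29,0,0,0,0.77],[0,0,0,0.114,0.0133,0,0.77],[0,0,0,0.114,0.0133,0,0.77],[0,0,0,0.114,0.0133,0,0.77],[0,0,0,0.114,0.0133,0,0.77],[0,0,0,0.114,0.0133,0,0.77],[0,0,0,0.114,0.0133,0,0.77],[0,0,0,0,0,0,0.77]]' 20; python3 - <<'E'
from h import *
plan([.4694,-.3618,.1],41.75)
cv2.imwrite('pics/s1.png',snap('side'));cv2.imwrite('pics/t1.png',snap('top'))
E
```

```text
time: 1.23
ee_pos: [0.4732, -0.3542, 0.2305]
eef_rot: [-179.5, -0.1, 42.2]
wrist_force: [0.1, -0.9, -1.3]
width: 0.0703
t 1.225 p [ 0.4732 -0.3542  0.2305] rpy [-1.7945e+02 -5.0000e-02  4.2160e+01] w 0.0703 F [ 0.1 -0.9 -1.3]
turn share [-0.019 -0.002  0.014] rows>=0.1  shift now [-0.0201  0.0109  0.3262]  shift after turn [-0.0198  0.008   0.3263] J [-38.  20.  88.   0.  73.  10.]
```

View pics/s1.png

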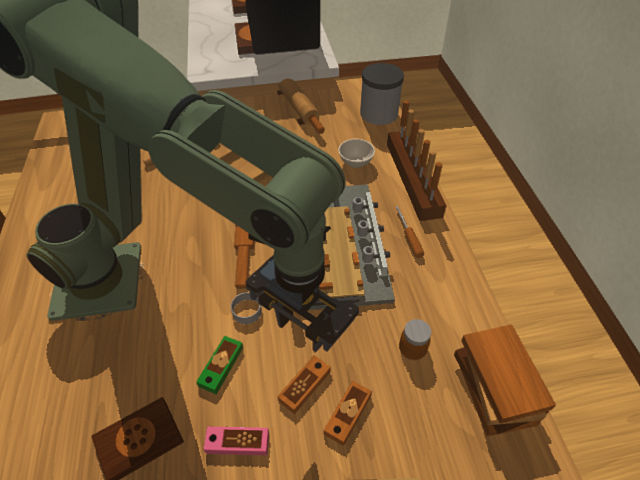

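View pics/t1.png

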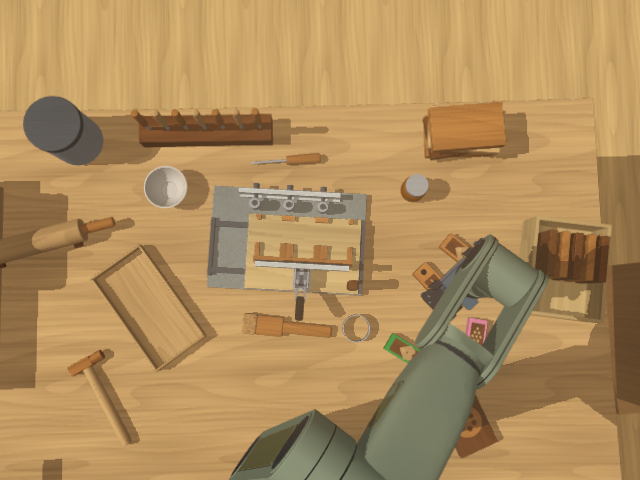

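The only unpainted new moulds are the grape one (side px 305,383) and the heart one (348,413). The pink (237,440) and green (220,364) ones are look-alikes, the dark ones stand in the crate, and nothing was hidden under the arm; the enlarged crop confirmed this.

```bash
python3 -m inch '[[-0.019,0,0.014,-0.02,0.008,0.1,0.77],[0,0,0,0,0,0.11,0.77],[0,0,0,0,0,0.11,0.77],[0,0,0,0,0,0,0.77]]'; python3 - <<'E'
from h import *
plan([.4694,-.3618,.025],41.75)
E
```

```text
time: 1.82
ee_pos: [0.4628, -0.3679, 0.1008]
eef_rot: [179.9, 0.1, 41.2]
wrist_force: [0.7, 0.0, -0.2]
width: 0.0705
t 1.825 p [ 0.4628 -0.3679  0.1008] rpy [1.7986e+02 1.1000e-01 4.1240e+01] w 0.0705 F [ 0.7  0.  -0.2]
turn share [ 0.005  0.004 -0.018] rows>=0.1  shift now [ 0.023  -0.0011  0.1894]  shift after turn [ 0.0226 -0.0004  0.1895] J [-40.  26.  98.  -0.  55.   9.]
```

```bash
python3 -m inch '[[0,0,-0.018,0.022,-0.0005,0,0.77],[0,0,0,0,0,0,0.77],[0,0,0,0,0,0.08,0.77],[0,0,0,0,0,0.06,0.77],[0,0,0,0,0,0,0.77],[0,0,0,0,0,0,0.77]]'; python3 - <<'E'
from h import *
plan([.4694,-.3618,.025],41.75)
E
```

```text
time: 2.58
ee_pos: [0.4753, -0.3675, 0.055]
eef_rot: [178.7, -0.1, 41.7]
wrist_force: [-0.4, -0.2, 0.3]
width: 0.07
t 2.575 p [ 0.4753 -0.3675  0.055 ] rpy [ 1.7867e+02 -6.0000e-02  4.1750e+01] w 0.07 F [-0.4 -0.2  0.3]
turn share [ 0.046 -0.002 -0.   ] rows>=0.1  shift now [-0.0015 -0.0222  0.0745]  shift after turn [-0.0014 -0.0205  0.075 ] J [-39.  29. 101.  -0.  49.  10.]
```

```bash
for i in 1 2; do python3 -m inch '[[0,0,0,0,0,0,0.77],[0,0,0,0,0,0,0.77]]' | sed -n 2,3p;  done; python3 -m inch '[[0,0,0,0,0.02,0,0.77]]'| sed -n 2,3p;  python3 -m inch '[[0,0,0,0,0,0,0.77]]'| sed -n 2,3p; python3 -m inch '[[0,0,0,0,0,0,0.77]]'| sed -n 2,3p
```

```text
ee_pos: [0.4764, -0.3684, 0.0575]
eef_rot: [178.4, -0.1, 41.8]
ee_pos: [0.4766, -0.3686, 0.0583]
eef_rot: [178.4, -0.1, 41.8]
ee_pos: [0.4818, -0.3744, 0.0585]
eef_rot: [178.4, -0.1, 41.8]
ee_pos: [0.4824, -0.3751, 0.0586]
eef_rot: [178.3, -0.1, 41.8]
ee_pos: [0.4824, -0.3751, 0.0584]
eef_rot: [178.4, -0.1, 41.8]
```

```bash
python3 - <<'E'
from h import *
plan([.4694,-.3618,.050],41.75)
E
```

```text
t 3.45 p [ 0.4824 -0.3751  0.0584] rpy [ 1.7836e+02 -1.1000e-01  4.1750e+01] w 0.0702 F [ 0.1 -0.3  0.5]
turn share [ 0.057 -0.004 -0.   ] rows>=0.2  shift now [-0.0021 -0.0471  0.0196]  shift after turn [-0.002  -0.0465  0.0209] J [-39.  30.  99.  -0.  49.  10.]
```

```bash
python3 -m inch '[[0.057,-0.004,0,-0.002,-0.047,0.02,0.77]]'>/dev/null; python3 -m inch '[[0,0,0,0,0,0.02,0.77],[0,0,0,0,0,0.02,0.77]]'>/dev/null;python3 - <<'E'
from h import *
plan([.4694,-.3618,.025],41.75)
E
```

```text
t 3.825 p [ 0.4681 -0.3604  0.0324] rpy [-1.7986e+02  1.0000e-02  4.1750e+01] w 0.07 F [ 0.1  0.1 -0.7]
turn share [-0.005  0.001  0.   ] rows>=0.0  shift now [0.0001 0.0048 0.0184]  shift after turn [0.0001 0.0047 0.0184] J [-39.  31. 102.   0.  47.  10.]
```

```bash
python3 -m inch '[[0,0,0,0,0.005,0.009,0.77],[0,0,0,0,0,0.009,0.77],[0,0,0,0,0,0,0.77],[0,0,0,0,0,0,0.3],[0,0,0,0,0,0,0.3],[0,0,0,0,0,0,0.3],[0,0,0,0,0,0,0.3]]' 25;python3 - <<'E'
from h import *
plan([.4694,-.3618,.12],41.75)
E
```

```text
time: 4.7
ee_pos: [0.4696, -0.3621, 0.024]
eef_rot: [-179.8, 0.0, 41.8]
wrist_force: [0.3, 0.2, -0.8]
width: 0.0456
t 4.7 p [ 0.4696 -0.3621  0.024 ] rpy [-1.7983e+02  2.0000e-02  4.1750e+01] w 0.0456 F [ 0.3  0.2 -0.8]
turn share [-0.006  0.001  0.   ] rows>=0.0  shift now [ 1.000e-04 -1.500e-03 -2.399e-01]  shift after turn [ 1.000e-04 -8.000e-04 -2.399e-01] J [-39.  32. 102.   0.  46.   9.]
```

```bash
python3 -m inch '[[0,0,0,0,0,-0.06,0.3],[0,0,0,0,0,-0.07,0.3],[0,0,0,0,0,-0.07,0.3],[0,0,-0.36,0,0,-0.07,0.3],[0,0,-0.36,0,0,-0.07,0.3],[0,0,-0.36,0,0,-0.07,0.3],[0,0,-0.36,0,0,-0.03,0.3],[0,0,-0.36,0,0,0,0.3],[0,0,-0.36,0,0,0,0.3],[0,0,-0.36,0,0,0,0.3],[0,0,-0.36,0,0,0,0.3],[0,0,-0.36,0,0,0,0.3]]' ;python3 - <<'E'
from h import *
plan([.6089,.056,.20],175.53)
E
```

```text
time: 6.2
ee_pos: [0.4679, -0.3607, 0.2036]
eef_rot: [-180.0, -0.5, 137.7]
wrist_force: [-0.1, -0.4, -1.2]
width: 0.0458
t 6.2 p [ 0.4679 -0.3607  0.2036] rpy [-179.98   -0.52  137.67] w 0.0458 F [-0.1 -0.4 -1.2]
turn share [ 0.005 -0.018 -1.322] rows>=3.5  shift now [0.4408 1.0074 0.0128]  shift after turn [-0.2702  1.066   0.0091] J [-39.  21.  90.   0.  69. -86.]
```

```bash
python3 -m inch '[[0,0,-0.33,0,0,0,0.3],[0,0,-0.33,0,0,0,0.3],[0,0,-0.33,0,0,0,0.3],[0,0,-0.33,0,0,0,0.3],[0,0,0,0,0,0,0.3]]' >/dev/null;python3 - <<'E'
from h import *
plan([.6089,.056,.20],175.53)
E
```

```text
t 6.825 p [ 0.4667 -0.3597  0.2023] rpy [179.57  -0.57 176.68] w 0.0459 F [ 0.5 -0.2 -1.6]
turn share [ 0.015 -0.02   0.04 ] rows>=0.1  shift now [-0.2947  1.058   0.0107]  shift after turn [-0.2733  1.0638  0.0057] J [ -39.   21.   90.    0.   69. -125.]
```

```bash
python3 -m inch '[[0.015,-0.02,0.04,0,0,0,0.3],[0,0,0,-0.027,0.106,0,0.3],[0,0,0,-0.027,0.106,0,0.3],[0,0,0,-0.027,0.106,0,0.3],[0,0,0,-0.027,0.106,0,0.3],[0,0,0,-0.027,0.106,0,0.3],[0,0,0,-0.027,0.106,0,0.3],[0,0,0,-0.027,0.106,0,0.3],[0,0,0,-0.027,0.106,0,0.3],[0,0,0,-0.027,0.1,0,0.3],[0,0,0,0,0,0,0.3]]' >/dev/null;python3 - <<'E'
from h import *
plan([.6119,.056,.14],175.53)
cv2.imwrite('pics/s2.png',snap('side'))
E
```

```text
t 8.2 p [0.6022 0.0199 0.2018] rpy [-179.93    0.33  173.6 ] w 0.046 F [-0.4 -0.1 -1.4]
turn share [-0.003  0.011 -0.067] rows>=0.2  shift now [-0.013   0.0926  0.1545]  shift after turn [-0.017   0.0919  0.1545] J [  1.  22.  89.  -0.  69. -83.]
```

View pics/s2.png

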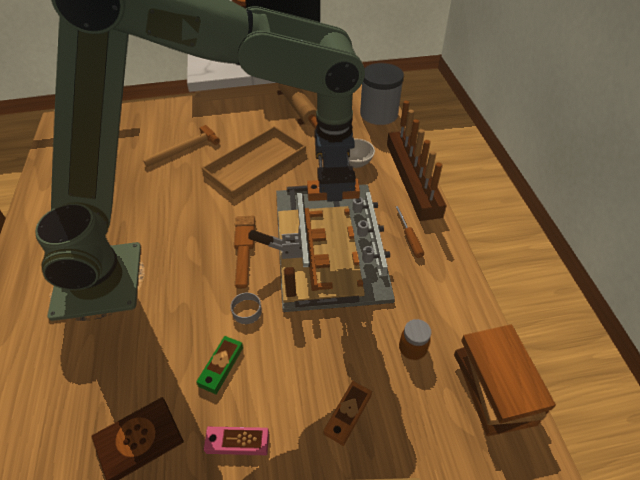

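```bash
python3 -m inch '[[0,0.011,-0.067,0,0,0,0.3],[0,0,0,-0.017,0.09,0,0.3],[0,0,0,0,0,0.05,0.3],[0,0,0,0,0,0.05,0.3],[0,0,0,0,0,0.03,0.3],[0,0,0,0,0,0,0.3]]' >/dev/null;python3 - <<'E'
from h import *
plan([.6119,.056,.09],175.53)
E
```

```text
t 9.0 p [0.6104 0.0476 0.1493] rpy [-179.78   -0.    175.12] w 0.0457 F [ 0.7 -1.3 -1.3]
turn share [-0.008 -0.    -0.014] rows>=0.0  shift now [-0.002   0.0219  0.1482]  shift after turn [-0.0022  0.0213  0.1483] J [  3.  25.  92.  -0.  63. -82.]
```

```bash
python3 -m inch '[[-0.008,0,-0.014,-0.002,0.0215,0,0.3],[0,0,0,0,0,0.04,0.3],[0,0,0,0,0,0.04,0.3],[0,0,0,0,0,0.04,0.3],[0,0,0,0,0,0.02,0.3],[0,0,0,0,0,0.01,0.3]]' >/dev/null;python3 - <<'E'
from h import *
plan([.6119,.056,.075],175.53)
cv2.imwrite('pics/s3.png',snap('side')); cv2.imwrite('pics/t3.png',snap('top'))
crop(cv2.imread('pics/s3.png'),270,140,410,310,3.5,'pics/s3c.png')
crop(cv2.imread('pics/t3.png'),200,170,380,300,4,'pics/t3c.png')
E
```

```text
t 9.75 p [0.6127 0.0562 0.0863] rpy [1.7997e+02 1.0000e-01 1.7552e+02] w 0.0458 F [ 0.3 -0.4 -0.8]
turn share [ 0.001  0.004 -0.   ] rows>=0.0  shift now [ 0.002  -0.0007  0.0283]  shift after turn [ 0.0019 -0.0007  0.0283] J [  4.  29.  96.   0.  55. -81.]
```

View pics/s3c.png

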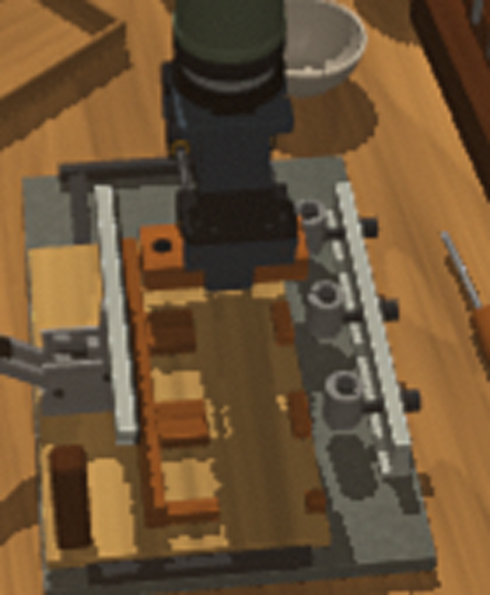

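View pics/t3c.png

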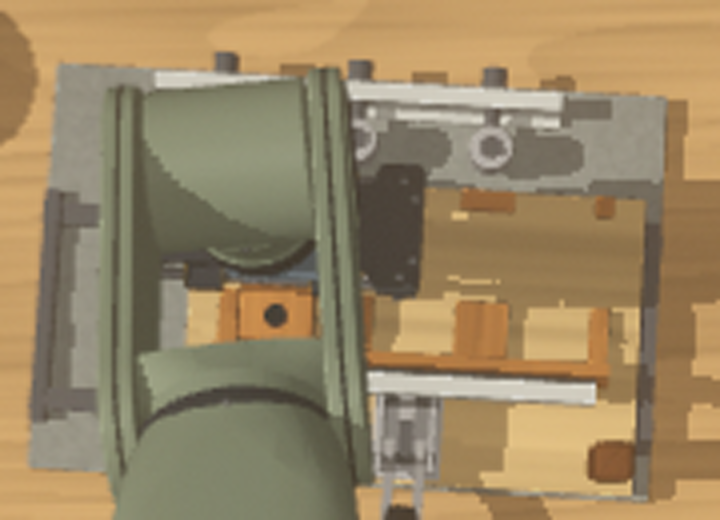

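```bash
python3 -m inch '[[0,0,0,0,0,0.025,0.3],[0,0,0,0,0,0.02,0.3],[0,0,0,0,0,0.015,0.3]]' >/dev/null;python3 - <<'E'
from h import *
plan([.6119,.056,.056],175.53)
E
```

```text
t 10.225 p [0.6137 0.0562 0.0624] rpy [179.94   0.27 175.51] w 0.046 F [-0.6 -0.6 -1.1]
turn share [ 0.002  0.009 -0.001] rows>=0.0  shift now [ 0.0045 -0.001   0.016 ]  shift after turn [ 0.0044 -0.0009  0.016 ] J [  4.  30.  97.   0.  52. -81.]
```

```bash
python3 -m inch '[[0,0.009,0,0.004,-0.001,0.007,0.3],[0,0,0,0,0,0.006,0.3],[0,0,0,0,0,0.003,0.3]]' ;python3 -m inch '[[0,0,0,0,0,0.003,0.3]]'; python3 -m inch '[[0,0,0,0,0,0.003,0.3]]'
```

```text
time: 10.6
ee_pos: [0.6118, 0.0559, 0.056]
eef_rot: [179.9, -0.0, 175.5]
wrist_force: [-3.2, -0.3, 8.8]
width: 0.0461
time: 10.72
ee_pos: [0.6118, 0.056, 0.056]
eef_rot: [180.0, -0.0, 175.5]
wrist_force: [-3.6, 0.2, 6.8]
width: 0.046
time: 10.85
ee_pos: [0.6118, 0.056, 0.0561]
eef_rot: [180.0, 0.0, 175.5]
wrist_force: [-2.2, -0.1, 4.6]
width: 0.0459
```

```bash
for i in 1 2; do python3 -m inch '[[0,0,0,0.004,0,-0.001,0.3],[0,0,0,0.004,0,0,0.3]]'|sed -n '2p;4p';done
```

```text
ee_pos: [0.6111, 0.0561, 0.0573]
wrist_force: [4.0, -0.2, -3.2]
ee_pos: [0.611, 0.0561, 0.0581]
wrist_force: [4.9, -0.5, -2.3]
```

```bash
for i in 1 2; do python3 -m inch '[[0,0,0,0.004,0,0,0.3],[0,0,0,0.004,0,0,0.3]]'|sed -n '2p;4p';done
```

```text
ee_pos: [0.611, 0.0562, 0.0586]
wrist_force: [4.5, -1.4, -3.7]
ee_pos: [0.611, 0.0562, 0.059]
wrist_force: [4.2, -1.7, -2.9]
```

```bash
python3 -m inch '[[0,0,0,0.002,0,0.006,0.3],[0,0,0,0.002,0,0.006,0.3]]'; python3 -m inch '[[0,0,0,0,0,0,0.5],[0,0,0,0,0,0,0.68],[0,0,0,0,0,0,0.68],[0,0,0,0,0,0,0.68]]'
```

```text
time: 12.1
ee_pos: [0.6113, 0.0564, 0.0559]
eef_rot: [179.8, 1.9, 175.6]
wrist_force: [3.1, -0.5, 5.6]
width: 0.0457
time: 12.6
ee_pos: [0.6081, 0.0566, 0.0548]
eef_rot: [179.8, 1.5, 175.6]
wrist_force: [1.4, 0.4, 0.4]
width: 0.0618
```

```bash
python3 -m inch '[[0,0.05,0,0,0,-0.03,0.68],[0,0,0,0,0,-0.06,0.68],[0,0,0,0,0,-0.08,0.68],[0,0,0,0,0,-0.1,0.68],[0,0,0,0,0,-0.1,0.68],[0,0,0,0,0,0,0.68]]'; python3 - <<'E'
from h import *
plan([.5452,-.4374,.2],49.4)
E
```

```text
time: 13.35
ee_pos: [0.6053, 0.0564, 0.2048]
eef_rot: [179.9, -0.4, 175.6]
wrist_force: [-0.1, 0.4, 0.6]
width: 0.0622
t 13.35 p [0.6053 0.0564 0.2048] rpy [179.89  -0.45 175.57] w 0.0622 F [-0.1  0.4  0.6]
turn share [-0.015 -0.013  4.404] rows>=11.8  shift now [ 0.0544 -1.2423  0.0102]  shift after turn [-1.0351  0.6891  0.0121] J [  4.  23.  88.   0.  70. -81.]
```

```bash
python3 -m inch '[[0,0,0,0.005,-0.1,0,0.77],[0,0,0,0.005,-0.11,0,0.77],[0,0,0,0.005,-0.11,0,0.77],[0,0,0,0.005,-0.11,0,0.77],[0,0,0,0.005,-0.11,0,0.77],[0,0,0,0.005,-0.11,0,0.77],[0,0,0,0.005,-0.11,0,0.77],[0,0,0,0.005,-0.11,0,0.77],[0,0,0,0.005,-0.11,0,0.77],[0,0,0,0.005,-0.11,0,0.77],[0,0,0,0.005,-0.11,0,0.77]]' >/dev/null;python3 -m inch '[[0,0,0.367,0,0,0,0.77],[0,0,0.367,0,0,0,0.77],[0,0,0.367,0,0,0,0.77],[0,0,0.367,0,0,0,0.77],[0,0,0.367,0,0,0,0.77],[0,0,0.367,0,0,0,0.77],[0,0,0.367,0,0,0,0.77],[0,0,0.367,0,0,0,0.77],[0,0,0.367,0,0,0,0.77],[0,0,0.367,0,0,0,0.77],[0,0,0.367,0,0,0,0.77],[0,0,0.33,0,0,0,0.77]]' >/dev/null;python3 - <<'E'
from h import *
plan([.5452,-.4374,.1],49.4)
cv2.imwrite('pics/s4.png',snap('side')); cv2.imwrite('pics/t4.png',snap('top'))
crop(cv2.imread('pics/s4.png'),270,160,410,460,2,'pics/s4c.png')
crop(cv2.imread('pics/t4.png'),200,170,380,300,4,'pics/t4c.png')
E
```

```text
t 16.225 p [ 0.5273 -0.4253  0.1623] rpy [-175.52    0.76   47.89] w 0.0703 F [-0.2  0.6  0.4]
turn share [-0.157  0.024 -0.054] rows>=0.4  shift now [0.0096 0.0654 0.1509]  shift after turn [0.0061 0.0536 0.1556] J [-40.  33.  77.  -1.  75.   3.]
```

View pics/s4.png

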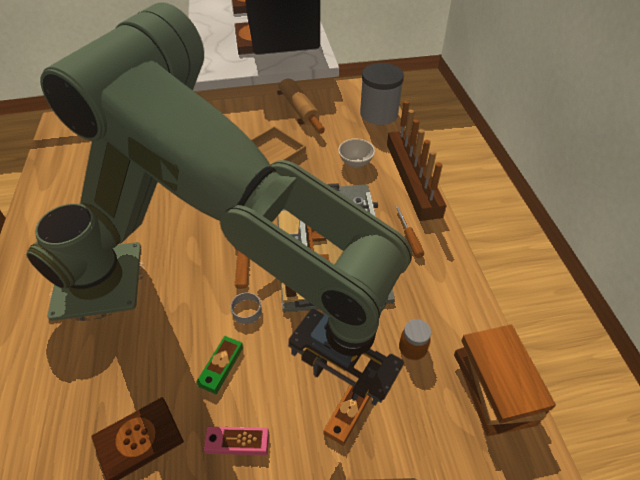

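View pics/t4c.png

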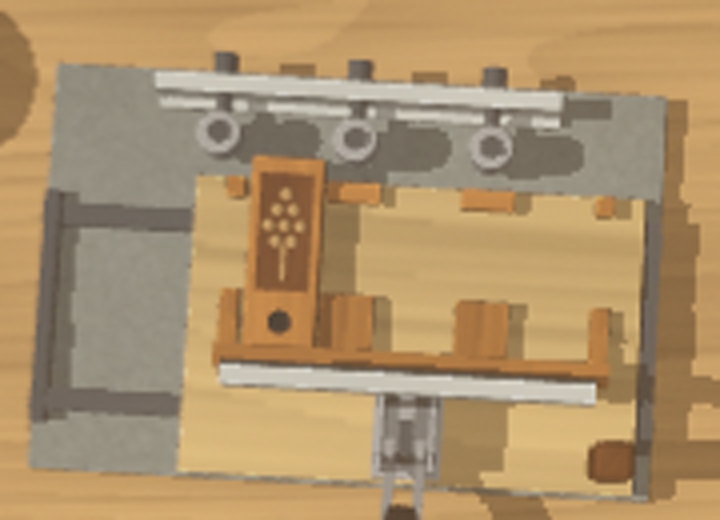

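```bash
python3 -m inch '[[-0.157,0.024,-0.054,0.006,0.054,0,0.77],[0,0,0,0,0,0.04,0.77],[0,0,0,0,0,0.05,0.77],[0,0,0,0,0,0.04,0.77]]' >/dev/null;python3 - <<'E'
from h import *
plan([.5452,-.4374,.06],49.4)
E
```

```text
t 16.825 p [ 0.5433 -0.4364  0.1032] rpy [-1.7965e+02 -1.0000e-02  5.0280e+01] w 0.0703 F [ 0.3  0.6 -0.1]
turn share [-0.012 -0.     0.031] rows>=0.1  shift now [0.0011 0.006  0.1079]  shift after turn [0.0012 0.0054 0.1079] J [-40.  35.  82.   0.  64.  -0.]
```

```bash
python3 -m inch '[[-0.012,0,0.031,0.001,0.005,0.03,0.77],[0,0,0,0,0,0.04,0.77],[0,0,0,0,0,0.03,0.77],[0,0,0,0,0,0.02,0.77]]' >/dev/null;python3 - <<'E'
from h import *
plan([.5452,-.4374,.025],49.4)
E
```

```text
t 17.325 p [ 0.544  -0.4364  0.0499] rpy [-179.74    0.     49.41] w 0.0706 F [ 1.1  0.7 -0.1]
turn share [-0.009  0.     0.   ] rows>=0.0  shift now [0.0001 0.0043 0.0622]  shift after turn [0.0001 0.004  0.0622] J [-40.  38.  85.  -0.  58.   1.]
```

```bash
python3 -m inch '[[0,0,0,0,0.004,0.02,0.77],[0,0,0,0,0,0.02,0.77],[0,0,0,0,0,0.015,0.77],[0,0,0,0,0,0.007,0.77],[0,0,0,0,0,0,0.77],[0,0,0,0,0,0,0.3],[0,0,0,0,0,0,0.3],[0,0,0,0,0,0,0.3],[0,0,0,0,0,0,0.3]]';python3 - <<'E'
from h import *
plan([.5452,-.4374,.2],-4.47)
E
```

```text
time: 18.45
ee_pos: [0.5458, -0.438, 0.0245]
eef_rot: [-179.9, -0.0, 49.4]
wrist_force: [-0.1, 0.4, -0.3]
width: 0.0457
t 18.45 p [ 0.5458 -0.438   0.0245] rpy [-179.88   -0.     49.41] w 0.0457 F [-0.1  0.4 -0.3]
turn share [-0.004  0.002  1.881] rows>=5.0  shift now [ 0.     -0.003  -0.4387]  shift after turn [-0.0017 -0.0013 -0.4387] J [-40.  39.  86.   0.  55.   1.]
```

```bash
python3 -m inch '[[0,0,0,0,0,-0.05,0.3],[0,0,0,0,0,-0.07,0.3],[0,0,0,0,0,-0.07,0.3],[0,0,0.31,0,0,-0.07,0.3],[0,0,0.31,0,0,-0.07,0.3],[0,0,0.31,0,0,-0.07,0.3],[0,0,0.31,0,0,-0.04,0.3],[0,0,0.31,0,0,0,0.3],[0,0,0.31,0,0,0,0.3],[0,0,0,0,0,0,0.3]]'>/dev/null;python3 - <<'E'
from h import *
plan([.6005,-.1158,.19],-4.47)
E
```

```text
t 19.7 p [ 0.5468 -0.4387  0.2213] rpy [179.63  -0.56  -5.54] w 0.0457 F [-0.7 -0.1 -0.8]
turn share [ 0.013 -0.02  -0.037] rows>=0.1  shift now [ 0.055  -0.8169  0.0734]  shift after turn [ 0.0709 -0.8152  0.0782] J [-40.  30.  73.   0.  76.  56.]
```

```bash
python3 -m inch '[[0.013,-0.02,-0.037,0,0,0,0.3],[0,0,0,0.009,-0.102,0,0.3],[0,0,0,0.009,-0.102,0,0.3],[0,0,0,0.009,-0.102,0.01,0.3],[0,0,0,0.009,-0.102,0.01,0.3],[0,0,0,0.009,-0.102,0.01,0.3],[0,0,0,0.009,-0.102,0.01,0.3],[0,0,0,0.009,-0.102,0.01,0.3],[0,0,0,0.009,-0.05,0,0.3],[0,0,0,0,0,0,0.3]]'>/dev/null;python3 - <<'E'
from h import *
plan([.6005,-.1158,.12],-4.47)
E
```

```text
t 20.95 p [ 0.5982 -0.1285  0.2028] rpy [ 1.7995e+02  4.0000e-02 -3.1900e+00] w 0.046 F [-0.4 -0.1 -0.7]
turn share [0.002 0.001 0.045] rows>=0.1  shift now [ 0.0042 -0.0322  0.207 ]  shift after turn [ 0.0033 -0.0321  0.2071] J [-13.  23.  88.  -0.  70.  80.]
```

```bash
python3 -m inch '[[0,0,0.045,0.004,-0.032,0.02,0.3],[0,0,0,0,0,0.05,0.3],[0,0,0,0,0,0.05,0.3],[0,0,0,0,0,0.05,0.3],[0,0,0,0,0,0.03,0.3]]'>/dev/null;python3 - <<'E'
from h import *
plan([.6005,-.1158,.085],-4.47)
E
```

```text
t 21.575 p [ 0.6023 -0.1246  0.1233] rpy [179.62  -0.28  -4.62] w 0.046 F [ 0.5  0.2 -1.1]
turn share [ 0.013 -0.01  -0.005] rows>=0.0  shift now [-0.0067 -0.0222  0.0956]  shift after turn [-0.0062 -0.0216  0.0957] J [-13.  27.  94.  -0.  59.  82.]
```

```bash
python3 -m inch '[[0.013,-0.01,-0.005,-0.0065,-0.022,0.01,0.3],[0,0,0,0,0,0.03,0.3],[0,0,0,0,0,0.03,0.3],[0,0,0,0,0,0.02,0.3]]'>/dev/null;python3 - <<'E'
from h import *
plan([.6005,-.1158,.056],-4.47)
cv2.imwrite('pics/t5.png',snap('top'))
crop(cv2.imread('pics/t5.png'),200,170,380,300,4,'pics/t5c.png')
E
```

```text
t 22.075 p [ 0.6011 -0.1168  0.0862] rpy [ 1.7996e+02 -1.0000e-01 -4.5200e+00] w 0.0455 F [ 0.4  0.3 -1. ]
turn share [ 0.001 -0.003 -0.002] rows>=0.0  shift now [-0.0018 -0.0025  0.0756]  shift after turn [-0.0017 -0.0025  0.0756] J [-12.  29.  96.  -0.  55.  82.]
```

View pics/t5c.png

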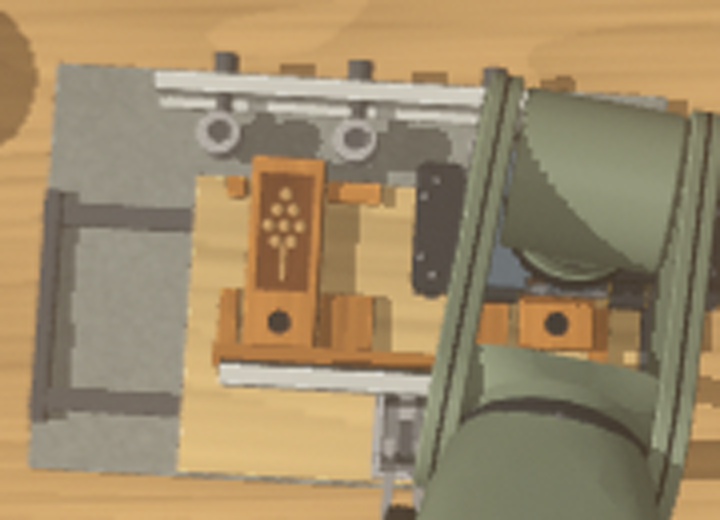

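```bash
python3 - <<'E'
from h import *
a=np.radians(-4.47);ux=np.array([np.cos(a),np.sin(a)]);uy=np.array([-ux[1],ux[0]])
def show(c,z,lx=-.045):
    P=np.array(c)+ux*lx
    q=w2p('top',[[*P,z]])[0]; return ((q-[200,170]+.5)*4-.5).round(1)
print('hole if held at TCP',show([.6011,-.1168],.0857))
print('hole if home right slot',show([.5955,-.1154],.056))
print('hole if home left slot',show([.6089,.056],.056))
# observed rear teeth inner edges -> slot centres at z44
for l in ([[508,304],[589,309]],[[238,290],[320,293]]):
    w=p2w('top',un(l,4,200,170),.044)[:,:2]; m=w.mean(0); print('slot centre lateral', (m-[.6022,-.0297])@uy, 'x',(m-[.6022,-.0297])@ux)
w=p2w('top',un([[557,323]],4,200,170),.0857)[0,:2];print('hole lateral',(w-[.6022,-.0297])@uy,(w-[.6022,-.0297])@ux)
w=p2w('top',un([[279,321]],4,200,170),.056)[0,:2];print('A hole lateral',(w-[.6022,-.0297])@uy,(w-[.6022,-.0297])@ux)
E
```

```text
hole if held at TCP [554.8 325. ]
hole if home right slot [550.7 337.8]
hole if home left slot [277.9 323.1]
slot centre lateral -0.08409074950398486 x -0.02419566805946246
slot centre lateral 0.08741891110368051 x -0.023869138845142326
hole lateral -0.08818916828712961 -0.037992942242005265
A hole lateral 0.08534648515684824 -0.04361043343959997
```

```bash
python3 -m inch '[[0,0,0,0,-0.0075,0.02,0.3],[0,0,0,0,0,0.02,0.3],[0,0,0,0,0,0.015,0.3]]'>/dev/null;python3 - <<'E'
from h import *
plan([.6005,-.1142,.056],-4.47)
E
```

```text
t 22.5 p [ 0.6012 -0.1134  0.0622] rpy [ 1.7997e+02 -6.0000e-02 -4.4900e+00] w 0.0455 F [-0.5 -0.2 -1.8]
turn share [ 0.001 -0.002 -0.001] rows>=0.0  shift now [-0.0017  0.0021  0.0156]  shift after turn [-0.0017  0.0021  0.0156] J [-12.  30.  98.  -0.  52.  83.]
```

```bash
python3 -m inch '[[0,0,0,0,0,0.007,0.3],[0,0,0,0,0,0.006,0.3],[0,0,0,0,0,0.003,0.3]]'|sed -n '2,4p'; for i in 1 2; do python3 -m inch '[[0,0,0,-0.006,0,0.0005,0.3],[0,0,0,-0.006,0,0.0005,0.3]]'|sed -n '2,4p';done
```

```text
ee_pos: [0.6013, -0.1134, 0.0564]
eef_rot: [180.0, -0.1, -4.5]
wrist_force: [-2.9, -0.3, 11.7]
ee_pos: [0.5968, -0.1132, 0.0566]
eef_rot: [180.0, -0.1, -4.5]
wrist_force: [-0.6, 0.1, -0.5]
ee_pos: [0.5954, -0.1132, 0.0571]
eef_rot: [179.9, -0.7, -4.5]
wrist_force: [6.3, 0.8, -2.0]
```

```bash
python3 -m inch '[[0,0,0,-0.003,0,0.003,0.3],[0,0,0,-0.003,0,0.002,0.5],[0,0,0,0,0,0,0.68],[0,0,0,0,0,0,0.68],[0,0,0,0,0,0,0.68]]'|sed -n '2,6p';python3 -m inch '[[0,0,0,0,0,-0.03,0.68],[0,0,0,0,0,-0.06,0.68],[0,0,0,0,0,-0.08,0.68],[0,0,0,0,0,-0.1,0.68],[0,0,0,0,0,-0.1,0.68],[0,0,0,-0.1,0,0,0.68],[0,0,0,-0.1,0,0,0.68],[0,0,0,-0.1,0,0,0.68],[0,0,0,-0.1,0,0,0.68]]'; python3 - <<'E'
from h import *
cv2.imwrite('pics/s6.png',snap('side')); cv2.imwrite('pics/t6.png',snap('top'))
crop(cv2.imread('pics/t6.png'),200,170,380,340,4,'pics/t6c.png')
E
```

```text
ee_pos: [0.5921, -0.1129, 0.0555]
eef_rot: [179.9, -0.6, -4.5]
wrist_force: [-0.1, -0.0, 0.3]
width: 0.0626
time: 25.12
ee_pos: [0.4286, -0.1002, 0.212]
eef_rot: [179.9, -0.8, -4.5]
wrist_force: [-0.3, -0.0, 0.6]
width: 0.0619
```

View pics/t6c.png

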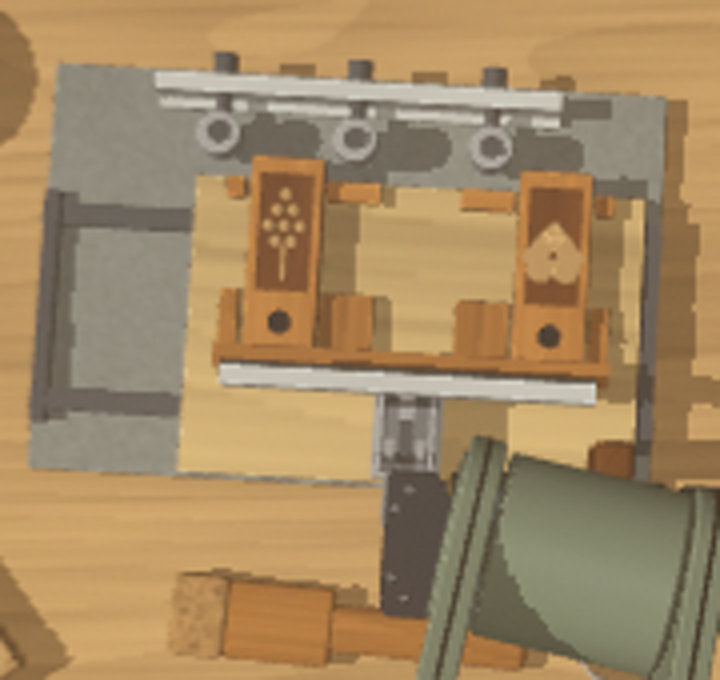

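View pics/s6.png

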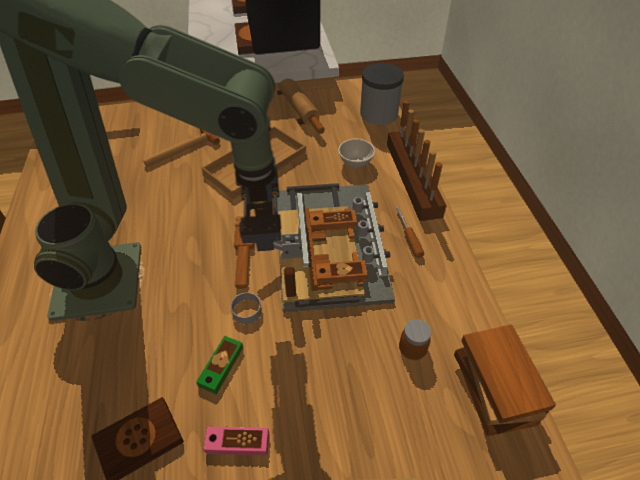

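```bash
python3 - <<'E'
from h import *
plan([.4141,-.0135,.16],-4.47)
s=cv2.imread('pics/s6.png')
E
```

```text
t 25.225 p [ 0.4258 -0.0997  0.2118] rpy [179.88  -0.63  -4.51] w 0.0622 F [ 0.2  0.2 -0.6]
turn share [ 0.004 -0.022 -0.001] rows>=0.1  shift now [-0.0475 -0.2127  0.1285]  shift after turn [-0.0459 -0.2124  0.1294] J [-15.   7. 109.  -0.  64.  80.]
```

```bash
python3 -m inch '[[0,-0.02,0,-0.015,-0.07,0,0.5],[0,0,0,-0.015,-0.07,0,0.5],[0,0,0,-0.015,-0.07,0.03,0.5],[0,0,0,0,0,0.04,0.5],[0,0,0,0,0,0.03,0.5],[0,0,0,0,0,0,0.5]]'>/dev/null; python3 - <<'E'
from h import *
plan([.4141,-.0135,.0955],-4.47)
cv2.imwrite('pics/s7.png',snap('side'))
crop(cv2.imread('pics/s7.png'),200,140,340,290,4,'pics/s7c.png')
E
```

```text
t 25.975 p [ 0.4186 -0.0125  0.1748] rpy [179.88  -0.64  -4.6 ] w 0.0457 F [-0.6 -0.1 -0. ]
turn share [ 0.004 -0.022 -0.005] rows>=0.1  shift now [-0.0132  0.003   0.1982]  shift after turn [-0.011   0.0033  0.1983] J [ -3.   7. 114.  -0.  58.  91.]
```

View pics/s7c.png

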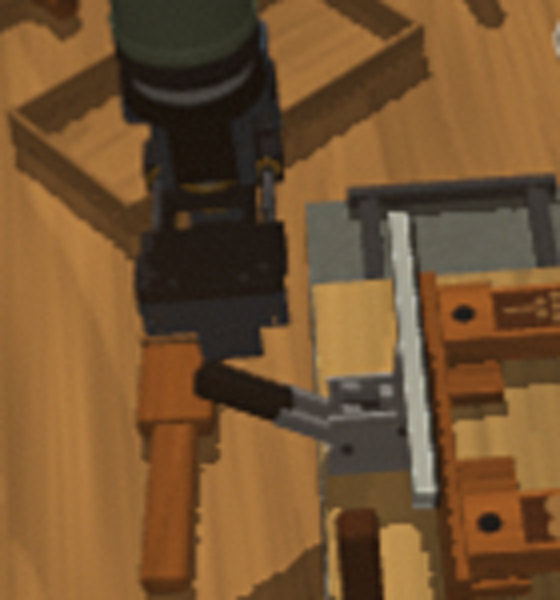

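```bash
python3 -m inch '[[0,-0.02,0,-0.012,0.003,0.04,0.5],[0,0,0,0,0,0.05,0.5],[0,0,0,0,0,0.05,0.5],[0,0,0,0,0,0.03,0.5],[0,0,0,0,0,0,0.5]]'>/dev/null; python3 - <<'E'
from h import *
plan([.4141,-.0135,.0955],-4.47)
E
```

```text
t 26.65 p [ 0.4145 -0.015   0.1044] rpy [ 1.7987e+02 -1.5000e-01 -4.7600e+00] w 0.0455 F [-0.3  0.9 -0. ]
turn share [ 0.004 -0.005 -0.01 ] rows>=0.0  shift now [-0.0012 -0.0036  0.0221]  shift after turn [-0.0012 -0.0036  0.0222] J [ -4.  12. 121.  -0.  47.  91.]
```

```bash
python3 -m inch '[[0,-0.005,-0.01,-0.001,-0.0035,0.012,0.5],[0,0,0,0,0,0.01,0.5],[0,0,0,0,0,0,0.1],[0,0,0,0,0,0,0.1],[0,0,0,0,0,0,0.1]]' 12; python3 - <<'E'
from h import *
cv2.imwrite('pics/s8.png',snap('side'))
crop(cv2.imread('pics/s8.png'),200,140,340,290,4,'pics/s8c.png')
E
```

```text
time: 27.28
ee_pos: [0.4155, -0.0126, 0.0964]
eef_rot: [-180.0, -0.2, -4.6]
wrist_force: [0.6, 3.0, -2.2]
width: 0.0202
```

View pics/s8c.png

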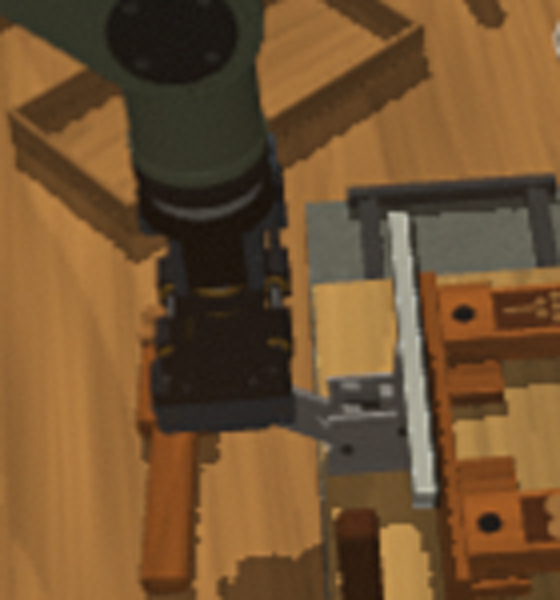

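```bash
python3 -m inch '[[0,0,0,0.0233,0,-0.0295,0.1],[0,0,0,0.0288,0,-0.024,0.1],[0,0,0,0.0328,0,-0.018,0.1]]'; python3 - <<'E'
from h import *
o=ctrl.observe()['ee_pos'];d=np.array([o[0]-.4769,o[1]+.0184]);print(np.degrees(0),'a=',np.arctan2(-(d@[.997,-.078]),o[2]-.003-.052),np.hypot(d[0],o[2]-.055))
E
```

```text
time: 27.7
ee_pos: [0.445, -0.0149, 0.1235]
eef_rot: [180.0, 0.5, -4.5]
wrist_force: [-3.3, 1.4, -2.6]
width: 0.0199
0.0 a= 0.4380425657357464 0.07552981391498179
```

```bash
python3 -m inch '[[0,0,0,0.025,0,-0.009,0.1],[0,0,0,0.025,0,-0.004,0.1],[0,0,0,0.025,0,-0.002,0.1]]'; python3 - <<'E'
from h import *
o=ctrl.observe()['ee_pos'];d=np.array([o[0]-.4769,o[1]+.0184]);print('a=',np.arctan2(-(d@[.997,-.078]),o[2]-.003-.052),np.hypot(d[0],o[2]-.055))
E
```

```text
time: 28.08
ee_pos: [0.4768, -0.0174, 0.1307]
eef_rot: [-180.0, 0.6, -4.5]
wrist_force: [-3.6, 0.1, 0.9]
width: 0.0204
a= 0.002382666868975003 0.07567916828391319
```

```bash
for i in 1 2 3; do python3 -m inch '[[0,0,0,0.012,0,0.0,0.1]]'|sed -n '2,4p'; done; python3 - <<'E'
from h import *
cv2.imwrite('pics/s9.png',snap('side'))
crop(cv2.imread('pics/s9.png'),230,140,400,320,3.3,'pics/s9c.png')
E
```

```text
ee_pos: [0.4828, -0.0179, 0.1308]
eef_rot: [-180.0, 0.5, -4.5]
wrist_force: [-3.8, 0.5, 2.5]
ee_pos: [0.4878, -0.0183, 0.1307]
eef_rot: [-180.0, 0.5, -4.5]
wrist_force: [-3.0, 0.2, 1.5]
ee_pos: [0.4925, -0.0187, 0.1304]
eef_rot: [-180.0, 0.6, -4.5]
wrist_force: [-3.1, -0.3, 0.4]
```

View pics/s9c.png

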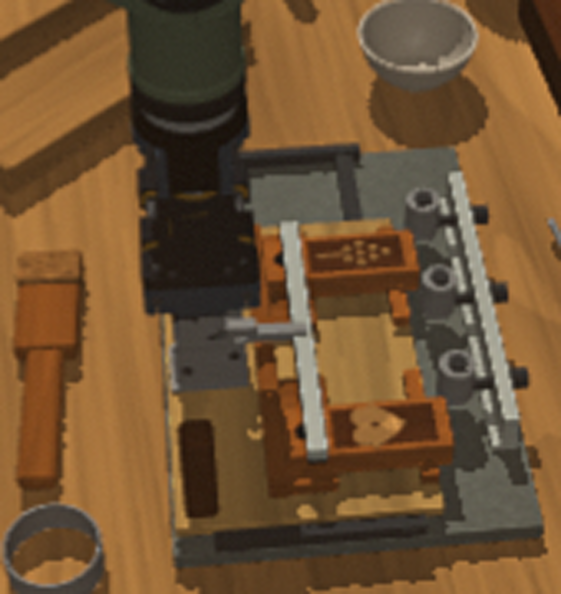

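```bash
python3 -m inch '[[0,0,0,-0.01,0,0,0.1]]'|sed -n '2,4p'; python3 -m inch '[[0,0,0,0,0,0,0.4],[0,0,0,0,0,0,0.4],[0,0,0,0,0,-0.06,0.4],[0,0,0,0,0,-0.08,0.4],[0,0,0,-0.1,0,-0.08,0.4],[0,0,0,-0.12,0,0,0.4],[0,0,0,-0.12,0,0,0.4]]'|sed -n '2,4p';python3 - <<'E'
from h import *
cv2.imwrite('pics/s10.png',snap('side'))
cv2.imwrite('pics/t10.png',snap('top'))
crop(cv2.imread('pics/s10.png'),230,140,400,320,3.3,'pics/s10c.png')
crop(cv2.imread('pics/t10.png'),200,170,380,320,4,'pics/t10c.png')
E
```

```text
ee_pos: [0.4919, -0.0186, 0.1305]
eef_rot: [-180.0, 0.1, -4.5]
wrist_force: [4.2, -1.0, -2.6]
ee_pos: [0.3577, -0.0082, 0.222]
eef_rot: [180.0, -0.3, -4.5]
wrist_force: [-0.2, -0.1, 0.1]
```

View pics/s10c.png

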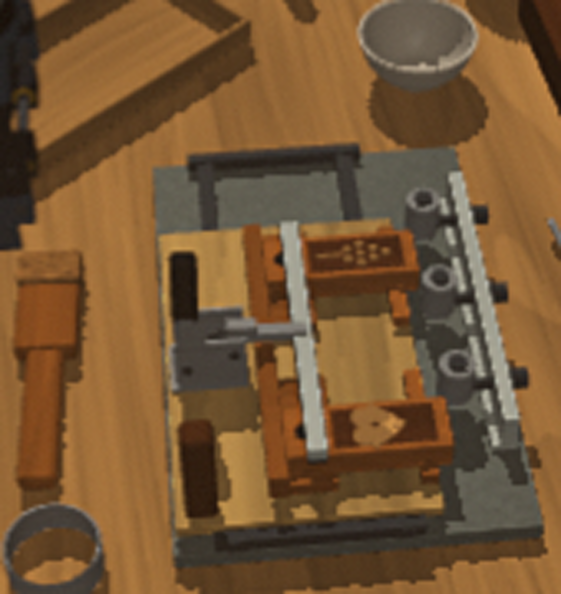

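View pics/t10c.png

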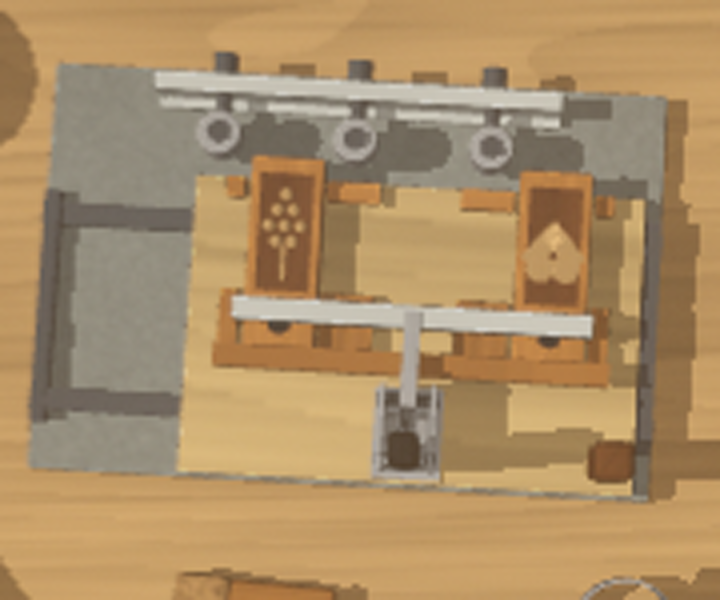

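```bash
python3 - <<'E'
from h import *
a0=np.radians(-4.47);ux=np.array([np.cos(a0),np.sin(a0)]);uy=np.array([-ux[1],ux[0]])
piv=np.array([.6022,-.0297])-.126*ux+.0015*uy
for a in(.12,.06,0,-.06,-.12):
    top=[*(piv-.106*np.sin(a)*ux),.052+.106*np.cos(a)]; bot=[*(piv-.044*np.sin(a)*ux),.052+.044*np.cos(a)]
    q=(w2p('side',[top,bot])-[230,140]+.5)*3.3-.5; r=(w2p('top',[top,bot])-[200,170]+.5)*4-.5
    print(a,q.round(1).tolist(),r.round(1).tolist())
s=cv2.imread('pics/s10.png');t=cv2.imread('pics/t10.png')
crop(s,270,205,330,260,12,'pics/s10d.png');crop(t,285,260,320,295,16,'pics/t10d.png')
E
```

```text
0.12 [[158.9, 256.5], [174.9, 313.8]] [[400.3, 476.8], [403.0, 466.2]]
0.06 [[167.9, 255.3], [178.5, 313.3]] [[400.9, 465.9], [403.3, 461.9]]
0 [[177.0, 254.4], [182.1, 313.0]] [[401.5, 454.9], [403.5, 457.6]]
-0.06 [[186.0, 253.9], [185.7, 312.8]] [[402.1, 444.0], [403.8, 453.2]]
-0.12 [[195.1, 253.9], [189.3, 312.7]] [[402.7, 433.2], [404.0, 448.9]]
```

View pics/s10d.png

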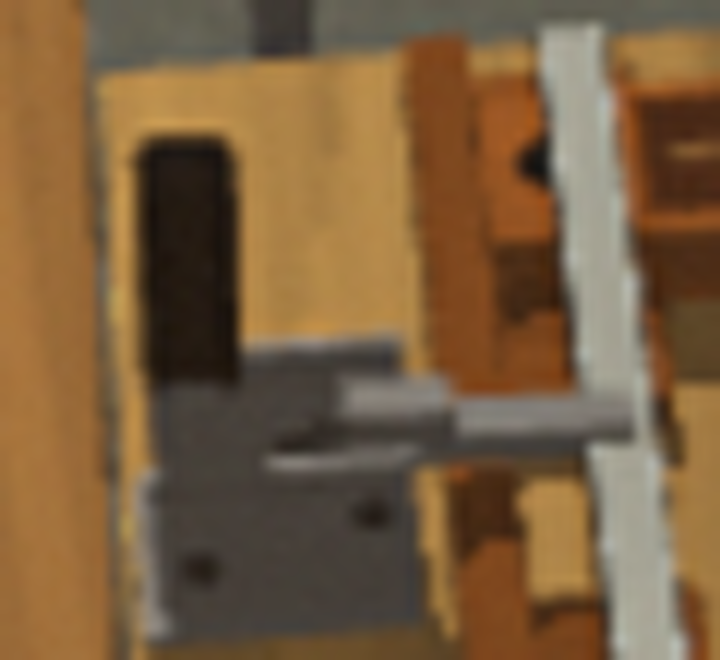

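View pics/t10d.png

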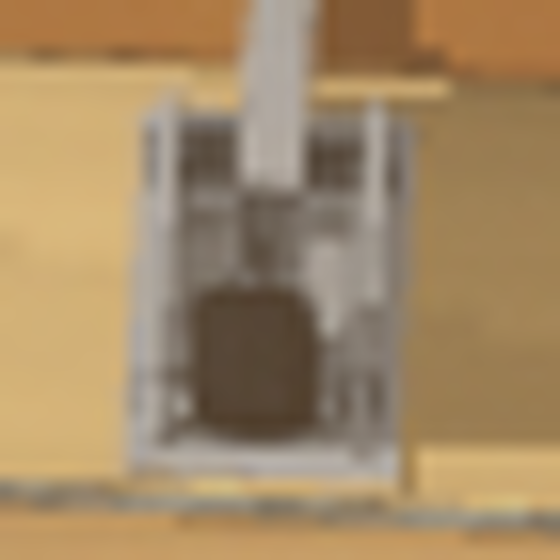

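```bash
python3 - <<'E'
from h import *
plan([.4350,-.0150,.14],-4.47)
E
```

```text
t 29.6 p [ 0.3541 -0.0079  0.2215] rpy [ 1.7998e+02 -9.0000e-02 -4.5300e+00] w 0.0367 F [ 0.3 -0.4  0.4]
turn share [ 0.001 -0.003 -0.002] rows>=0.0  shift now [0.2026 0.0016 0.2042]  shift after turn [0.2029 0.0018 0.2038] J [ -3.  -1. 116.  -0.  65.  91.]
```

```bash
python3 -m inch '[[0,0,0,0.06,0,0.06,0],[0,0,0,0.06,0,0.06,0],[0,0,0,0.05,0,0.06,0],[0,0,0,0.015,0,0.02,0],[0,0,0,0,0,0,0]]'|sed -n '2,6p'; for i in 1 2 3 4; do python3 -m inch '[[0,0,0,0.01,0,0,0],[0,0,0,0.01,0,0,0]]'|sed -n '2p;4p'; done
```

```text
ee_pos: [0.4335, -0.0143, 0.1422]
eef_rot: [180.0, -0.7, -4.5]
wrist_force: [-0.3, -0.1, 0.0]
width: 0.0007
ee_pos: [0.4416, -0.0149, 0.1437]
wrist_force: [0.1, -0.1, 0.5]
ee_pos: [0.4503, -0.0156, 0.1449]
wrist_force: [-0.7, 0.9, -0.6]
ee_pos: [0.4553, -0.016, 0.1449]
wrist_force: [-12.7, 1.4, 9.7]
ee_pos: [0.4555, -0.016, 0.1442]
wrist_force: [-9.7, -0.2, 8.9]
```

```bash
python3 -m inch '[[0,0,0,-0.04,0,-0.02,0],[0,0,0,-0.05,0,-0.06,0.6],[0,0,0,0,0,-0.06,0.6],[0,0,0,0,0,0,0.6]]'|sed -n '2,6p';python3 - <<'E'
from h import *
plan([.4718,-.1433,.17],-4.47)
E
```

```text
ee_pos: [0.4183, -0.013, 0.2028]
eef_rot: [180.0, 0.5, -4.5]
wrist_force: [-0.6, 0.0, -1.0]
width: 0.0275
t 31.725 p [ 0.4183 -0.013   0.2028] rpy [179.98   0.53  -4.51] w 0.0275 F [-0.6  0.  -1. ]
turn share [ 0.001  0.018 -0.001] rows>=0.0  shift now [0.1596 0.3142 0.0807]  shift after turn [0.1587 0.3143 0.082 ] J [ -3.   6. 111.  -0.  63.  91.]
```

```bash
python3 -m inch '[[0,0.018,0,0,0.08,0,0.6],[0,0,0,0.04,0.08,0,0.6],[0,0,0,0.04,0.08,0,0.6],[0,0,0,0.04,0.06,0,0.6],[0,0,0,0.03,0,0.04,0.6],[0,0,0,0,0,0,0.6]]'|sed -n '2,6p';python3 - <<'E'
from h import *
plan([.4718,-.1433,.111],-4.47)
cv2.imwrite('pics/s11.png',snap('side'))
crop(cv2.imread('pics/s11.png'),230,140,400,320,3.3,'pics/s11c.png')
E
```

```text
ee_pos: [0.467, -0.1392, 0.1812]
eef_rot: [-179.9, 0.2, -4.4]
wrist_force: [-0.1, 0.6, 0.1]
width: 0.0546
t 32.475 p [ 0.467  -0.1392  0.1812] rpy [-179.91    0.25   -4.44] w 0.0546 F [-0.1  0.6  0.1]
turn share [-0.003  0.009  0.001] rows>=0.0  shift now [0.0134 0.0097 0.1754]  shift after turn [0.0127 0.0094 0.1755] J [-18.  13. 105.   0.  62.  76.]
```

View pics/s11c.png

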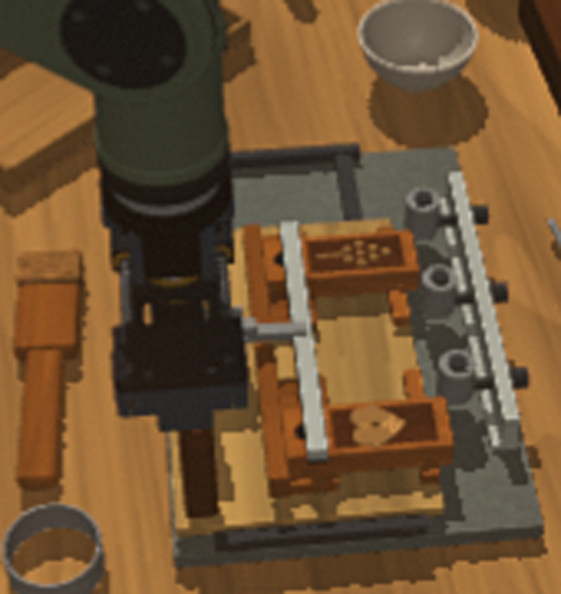

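```bash
python3 -m inch '[[0,0.009,0,0.013,0.0095,0.03,0.6],[0,0,0,0,0,0.05,0.6],[0,0,0,0,0,0.05,0.6],[0,0,0,0,0,0.025,0.6],[0,0,0,0,0,0,0.6]]'>/dev/null;python3 - <<'E'
from h import *
plan([.4718,-.1433,.109],-4.47)
E
```

```text
t 33.15 p [ 0.4714 -0.1407  0.117 ] rpy [-1.7992e+02 -1.1000e-01 -4.1700e+00] w 0.0547 F [ 0.2  0.2 -0.2]
turn share [-0.003 -0.004  0.01 ] rows>=0.0  shift now [0.0015 0.0064 0.0199]  shift after turn [0.0016 0.0064 0.0199] J [-18.  17. 110.   0.  52.  76.]
```

```bash
python3 -m inch '[[0,0,0.01,0.0015,0.0065,0.01,0.6],[0,0,0,0,0,0.01,0.6],[0,0,0,0,0,0,0.15],[0,0,0,0,0,0,0.15],[0,0,0,0,0,0,0.15],[0,0,0,0,0,0,0.15]]' 40;python3 - <<'E'
from h import *
o=ctrl.observe()['ee_pos']; print(o+np.array([.0779,.997,0])*.086)
E
```

```text
time: 33.9
ee_pos: [0.4731, -0.1441, 0.1102]
eef_rot: [180.0, -0.3, -4.5]
wrist_force: [0.4, -0.5, -0.9]
width: 0.0241
[ 0.47978569 -0.05837652  0.11024164]
```

```bash
python3 -m inch '[[0,0,0,0,-0.02,0,0.15],[0,0,0,0,-0.02,0,0.15],[0,0,0,0,-0.02,0,0.15],[0,0,0,0,-0.02,0,0.15]]'|sed -n '2,5p'; python3 -m inch '[[0,0,0,0,-0.02,0,0.15],[0,0,0,0,-0.02,0,0.15],[0,0,0,0,-0.02,0,0.15],[0,0,0,0,-0.02,0,0.15]]'|sed -n '2,5p'
```

```text
ee_pos: [0.4756, -0.1132, 0.1103]
eef_rot: [179.8, -0.4, -4.5]
wrist_force: [0.1, -5.0, -0.5]
width: 0.0238
ee_pos: [0.4783, -0.0791, 0.1103]
eef_rot: [179.8, -0.4, -4.5]
wrist_force: [0.5, -4.5, -1.0]
width: 0.0238
```

```bash
python3 -m inch '[[0,0,0,0,-0.02,0,0.15],[0,0,0,0,-0.02,0,0.15],[0,0,0,0,-0.01,0,0.15]]'|sed -n '2,5p'; for i in 1 2; do python3 -m inch '[[0,0,0,0,-0.015,0,0.15],[0,0,0,0,-0.015,0,0.15]]'|sed -n '2,5p';done
```

```text
ee_pos: [0.4799, -0.0587, 0.1103]
eef_rot: [179.6, -0.4, -4.4]
wrist_force: [-1.6, -19.3, -2.5]
width: 0.024
ee_pos: [0.4798, -0.0584, 0.11]
eef_rot: [178.1, -0.3, -3.7]
wrist_force: [-2.4, -30.7, -2.4]
width: 0.0244
ee_pos: [0.4797, -0.0582, 0.1097]
eef_rot: [176.7, -0.3, -3.3]
wrist_force: [-2.5, -30.7, -0.1]
width: 0.0252
```

```bash
python3 -m inch '[[0.1,0,0,0,0.004,0,0.15],[0,0,0,0,0,0,0.6],[0,0,0,0,0,0,0.6],[0,0,0,0,0,-0.02,0.6],[0,0,0,0,0,-0.06,0.6],[0,0,0,0,0,-0.08,0.6],[0,0,0,0,0,-0.08,0.6],[0,0,0,-0.1,0,0,0.6],[0,0,0,-0.1,0,0,0.6]]'|sed -n '2,5p';python3 - <<'E'
from h import *
cv2.imwrite('pics/s12.png',snap('side'))
cv2.imwrite('pics/t12.png',snap('top'))
crop(cv2.imread('pics/s12.png'),230,140,400,320,3.3,'pics/s12c.png')
crop(cv2.imread('pics/t12.png'),200,170,380,320,4,'pics/t12c.png')
E
```

```text
ee_pos: [0.4005, -0.0507, 0.2111]
eef_rot: [179.6, -0.5, -3.1]
wrist_force: [-0.9, -0.5, 0.5]
width: 0.0548
```

View pics/s12c.png

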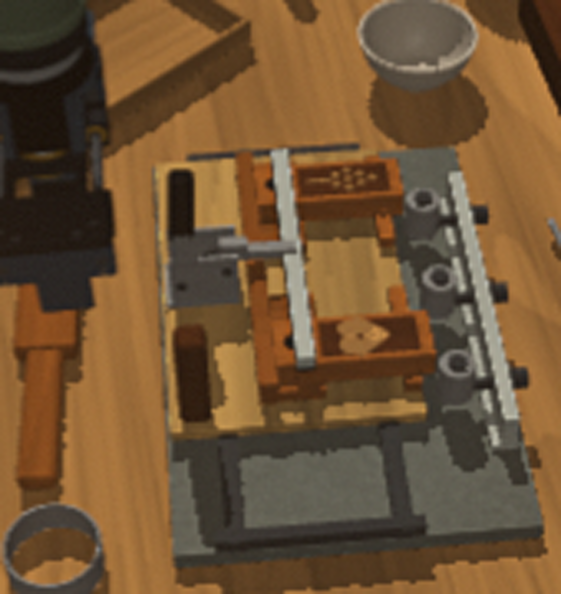

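View pics/t12c.png

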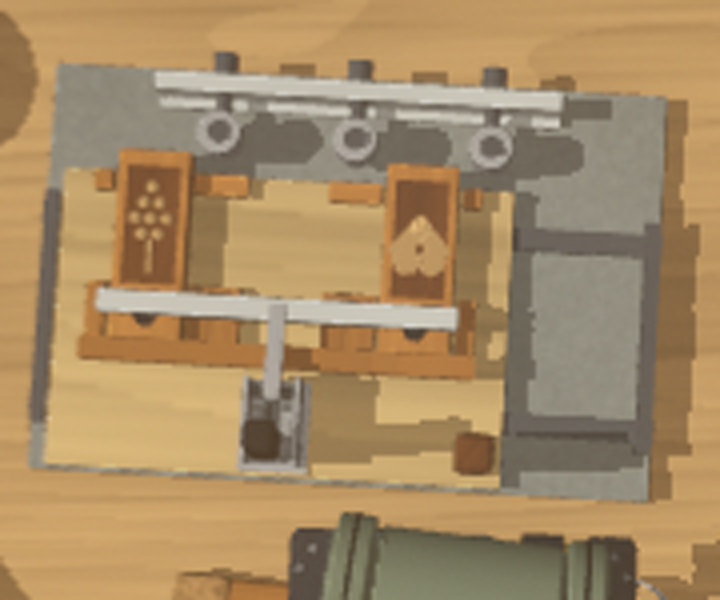

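```bash
python3 - <<'E'
from h import *
plan([.4879,.0673,.21],-4.47)
E
```

```text
t 37.0 p [ 0.3977 -0.0504  0.211 ] rpy [179.66  -0.33  -3.14] w 0.0544 F [ 0.3 -0.5 -0.1]
turn share [ 0.012 -0.012  0.046] rows>=0.1  shift now [ 0.2091 -0.3061  0.0018]  shift after turn [ 0.2019 -0.3109  0.0024] J [ -9.   3. 113.  -0.  63.  85.]
```

```bash
python3 -m inch '[[0.012,-0.012,0.046,0,0,0,0.5],[0,0,0,0.05,-0.078,0,0.5],[0,0,0,0.05,-0.078,0,0.5],[0,0,0,0.05,-0.078,0,0.5],[0,0,0,0.05,-0.075,0,0.5],[0,0,0,0,0,0,0.5]]'>/dev/null;python3 - <<'E'
from h import *
plan([.4879,.0673,.165],-4.47)
E
```

```text
t 37.75 p [0.4959 0.0714 0.2125] rpy [-179.98   -0.27   -4.71] w 0.0459 F [-0.3 -0.7  0.8]
turn share [-0.001 -0.009 -0.008] rows>=0.0  shift now [-0.0197  0.0119  0.1187]  shift after turn [-0.0192  0.0118  0.1188] J [  7.  13. 101.  -0.  66. 102.]
```

```bash
python3 -m inch '[[0,-0.009,-0.008,-0.019,0.012,0.02,0.5],[0,0,0,0,0,0.04,0.5],[0,0,0,0,0,0.04,0.5],[0,0,0,0,0,0.02,0.5],[0,0,0,0,0,0,0.5]]'>/dev/null;python3 - <<'E'
from h import *
plan([.4879,.0673,.130],-4.47)
E
```

```text
t 38.375 p [0.4841 0.0636 0.1614] rpy [179.9    0.31  -4.66] w 0.0459 F [-0.7  1.3  0.3]
turn share [ 0.004  0.011 -0.007] rows>=0.0  shift now [ 0.0091 -0.01    0.0783]  shift after turn [ 0.0087 -0.0099  0.0784] J [  6.  14. 107.  -0.  59. 101.]
```

```bash
python3 -m inch '[[0,0.011,-0.007,0.009,-0.01,0.01,0.5],[0,0,0,0,0,0.035,0.5],[0,0,0,0,0,0.025,0.5],[0,0,0,0,0,0.01,0.5],[0,0,0,0,0,0,0.5]]'>/dev/null;python3 - <<'E'
from h import *
plan([.4879,.0673,.130],-4.47)
E
```

```text
t 39.0 p [0.4886 0.0673 0.1278] rpy [ 1.7991e+02 -1.0000e-01 -4.4600e+00] w 0.045 F [-0.8 -0.5  0.1]
turn share [ 0.003 -0.004  0.   ] rows>=0.0  shift now [-0.0018  0.0003 -0.0055]  shift after turn [-0.0018  0.0002 -0.0055] J [  7.  17. 109.  -0.  54. 101.]
```

```bash
python3 -m inch '[[0,0,0,0,0,0,0.1],[0,0,0,0,0,0,0.1],[0,0,0,0,0,0,0.1],[0,0,0,-0.025,0,0,0.1],[0,0,0,-0.025,0,0.004,0.1],[0,0,0,-0.03,0,0.008,0.1]]' 25 |sed -n '2,5p'; python3 - <<'E'
from h import *
o=ctrl.observe()['ee_pos'];d=np.array([o[0]-.4834,o[1]-.0676]);print('a=',np.arctan2(-(d@[.997,-.078]),o[2]-.003-.052),np.hypot(d[0],o[2]-.055))
E
```

```text
ee_pos: [0.4704, 0.0687, 0.1276]
eef_rot: [180.0, -2.2, -4.4]
wrist_force: [7.9, -4.2, 6.1]
width: 0.0198
a= 0.17724974138917796 0.0737167307390977
```

```bash
python3 -m inch '[[0,0,0,-0.036,0,0.006,0.1],[0,0,0,-0.036,0,0.013,0.1],[0,0,0,-0.033,0,0.018,0.1]]' |sed -n '2,5p'; python3 - <<'E'
from h import *
o=ctrl.observe()['ee_pos'];d=np.array([o[0]-.4834,o[1]-.0676]);print('a=',np.arctan2(-(d@[.997,-.078]),o[2]-.003-.052),np.hypot(d[0],o[2]-.055))
E
```

```text
ee_pos: [0.4432, 0.0708, 0.1179]
eef_rot: [-179.9, -4.3, -4.3]
wrist_force: [0.3, -3.7, 14.2]
width: 0.0197
a= 0.5704952900616901 0.07465094920125841
```

```bash
python3 -m inch '[[0,0,0,-0.029,0,0.022,0.1],[0,0,0,-0.025,0,0.027,0.1],[0,0,0,-0.022,0,0.03,0.1]]' |sed -n '2,5p'; python3 - <<'E'
from h import *
o=ctrl.observe()['ee_pos'];d=np.array([o[0]-.4834,o[1]-.0676]);print('a=',np.arctan2(-(d@[.997,-.078]),o[2]-.003-.052),np.hypot(d[0],o[2]-.055))
E
```

```text
ee_pos: [0.4177, 0.0728, 0.0904]
eef_rot: [-179.8, -5.0, -4.5]
wrist_force: [-4.9, 0.8, 11.3]
width: 0.0198
a= 1.0784261089948457 0.07463226457658141
```

```bash
python3 -m inch '[[0,0,0,-0.008,0,0.012,0.1],[0,0,0,0,0,0,0.5],[0,0,0,0,0,0,0.5],[0,0,0,0,0,0,0.5]]' |sed -n '2,5p'; python3 -m inch '[[0,0,0,0,0,-0.05,0.5],[0,0,0,0,0,-0.08,0.5],[0,0,0,0,0,-0.1,0.68],[0,0,0,0,0,-0.1,0.68],[0,0,0,0,0,0,0.68]]' |sed -n '2,5p'; python3 - <<'E'
from h import *
cv2.imwrite('pics/s13.png',snap('side'))
crop(cv2.imread('pics/s13.png'),230,140,400,320,3.3,'pics/s13c.png')
plan([.6157,.1435,.2],175.53)
E
```

```text
ee_pos: [0.4145, 0.0732, 0.0866]
eef_rot: [-179.8, -5.2, -4.5]
wrist_force: [0.1, 0.6, 0.3]
width: 0.0448
ee_pos: [0.4028, 0.0737, 0.2216]
eef_rot: [-179.8, -5.1, -4.5]
wrist_force: [0.1, -0.0, -0.7]
width: 0.0619
t 41.675 p [0.4016 0.0735 0.2199] rpy [-179.86   -4.86   -4.49] w 0.0619 F [-0.6  0.6 -0.7]
turn share [-0.266  0.007  6.277] rows>=16.8  shift now [ 0.5138 -0.2162  0.0941]  shift after turn [-0.5199  0.2163  0.0497] J [ 10.   1. 114.  -1.  60. 105.]
```

View pics/s13c.png

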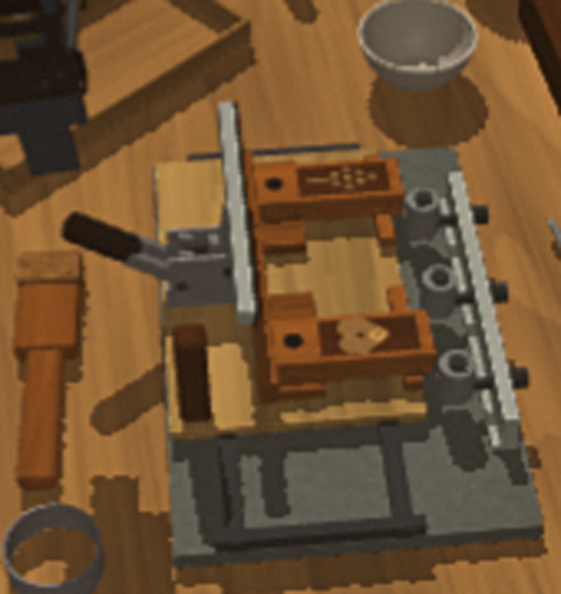

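```bash
python3 - <<'E'
from h import *
plan([.617,.142,.2],-4.47)
E
```

```text
t 41.675 p [0.4016 0.0735 0.2199] rpy [-179.86   -4.86   -4.49] w 0.0619 F [-0.6  0.6 -0.7]
turn share [-0.005 -0.169 -0.001] rows>=0.5  shift now [ 0.5173 -0.2128  0.0944]  shift after turn [ 0.5235 -0.2128  0.0497] J [ 10.   1. 114.  -1.  60. 105.]
```

```bash
python3 -m inch '[[0,-0.169,0,0,0,0,0.68],[0,0,0,0.1,-0.04,0,0.68],[0,0,0,0.1,-0.04,0,0.68],[0,0,0,0.1,-0.04,0,0.68],[0,0,0,0.1,-0.04,0,0.68],[0,0,0,0.1,-0.04,0,0.68],[0,0,0,0.02,-0.01,0,0.68],[0,0,0,0,0,0,0.68]]'>/dev/null; python3 - <<'E'
from h import *
plan([.617,.142,.12],-4.47)
E
```

```text
t 42.675 p [0.6153 0.1413 0.2024] rpy [179.73   1.6   -4.53] w 0.0621 F [-0.4 -0.3  0. ]
turn share [ 0.009  0.056 -0.002] rows>=0.2  shift now [ 0.0098 -0.003   0.2058]  shift after turn [ 0.0041 -0.002   0.206 ] J [ 12.  25.  84.   0.  73. 106.]
```

```bash
python3 -m inch '[[0.009,0.056,0,0.004,-0.002,0.02,0.68],[0,0,0,0,0,0.05,0.68],[0,0,0,0,0,0.05,0.68],[0,0,0,0,0,0.05,0.68],[0,0,0,0,0,0.03,0.68],[0,0,0,0,0,0,0.68]]'>/dev/null; python3 - <<'E'
from h import *
plan([.617,.142,.075],-4.47)
cv2.imwrite('pics/t14.png',snap('top'))
crop(cv2.imread('pics/t14.png'),200,170,380,320,4,'pics/t14c.png')
E
```

```text
t 43.425 p [0.6081 0.1392 0.1189] rpy [179.83   0.42  -4.57] w 0.0618 F [-0.5  0.2  0.8]
turn share [ 0.006  0.015 -0.003] rows>=0.0  shift now [ 0.0225 -0.0092  0.1097]  shift after turn [ 0.0217 -0.0088  0.1099] J [ 12.  28.  92.  -0.  60. 106.]
```

View pics/t14c.png

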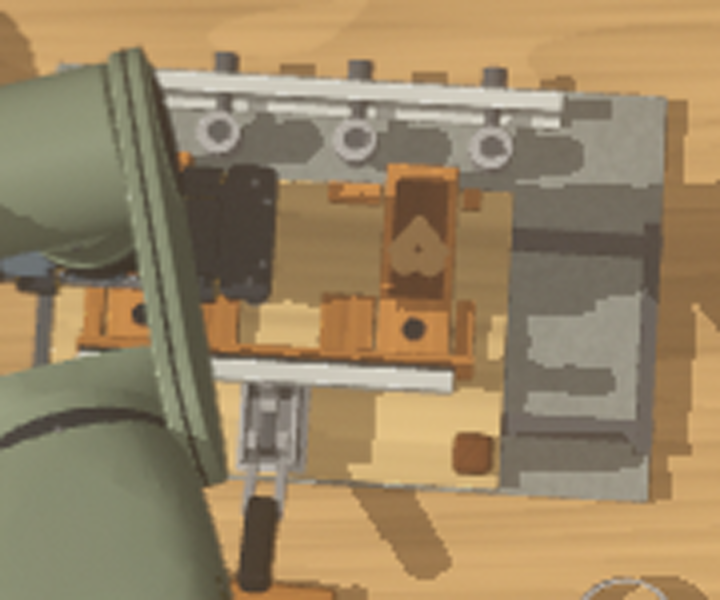

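```bash
cat >> h.py <<'E'
A0=np.radians(-4.47);UX=np.array([np.cos(A0),np.sin(A0)]);UY=np.array([-UX[1],UX[0]]);SM=np.array([.6022,-.0297])
E
python3 - <<'E'
from h import *
for p in ([140,313],[413,328]):
    w=p2w('top',un([p],4,200,170),.056)[0,:2]; c=w+.045*UX; d=c-SM-.086*UY; print(c.round(4),'x',(d@UX).round(4),'y',(d@UY).round(4))
E
```

```text
[0.6174 0.1425] x 0.0017 y 0.0869
[ 0.6038 -0.0289] x 0.0015 y -0.0851
```

```bash
python3 -m inch '[[0.006,0.015,0,0.022,-0.009,0.01,0.68],[0,0,0,0,0,0.03,0.68],[0,0,0,0,0,0.03,0.68],[0,0,0,0,0,0.02,0.68],[0,0,0,0,0,0,0.68]]'>/dev/null; python3 - <<'E'
from h import *
plan([.6174,.1425,.0565],-4.47)
E
```

```text
t 44.1 p [0.6191 0.1425 0.0824] rpy [-179.93   -0.24   -4.57] w 0.0621 F [ 0.1 -0.3 -0.6]
turn share [-0.002 -0.008 -0.003] rows>=0.0  shift now [-0.0045  0.0005  0.0646]  shift after turn [-0.0042  0.0004  0.0647] J [ 12.  31.  93.   0.  56. 106.]
```

```bash
python3 -m inch '[[0,-0.008,0,-0.004,0,0.02,0.68],[0,0,0,0,0,0.02,0.68],[0,0,0,0,0,0.015,0.68],[0,0,0,0,0,0.007,0.68],[0,0,0,0,0,0,0.68]]'|sed -n '2,5p'; python3 - <<'E'
from h import *
plan([.6174,.1425,.057],-4.47)
E
```

```text
ee_pos: [0.6177, 0.1428, 0.056]
eef_rot: [-179.9, -0.0, -4.6]
wrist_force: [-0.3, 0.2, -1.0]
width: 0.0618
t 44.725 p [0.6177 0.1428 0.056 ] rpy [-1.7992e+02 -2.0000e-02 -4.5700e+00] w 0.0618 F [-0.3  0.2 -1. ]
turn share [-0.003 -0.001 -0.003] rows>=0.0  shift now [-0.0006  0.0007 -0.0024]  shift after turn [-0.0006  0.0007 -0.0024] J [ 12.  32.  95.   0.  53. 106.]
```

```bash
python3 -m inch '[[0,0,0,0,0,0,0.3],[0,0,0,0,0,0,0.3],[0,0,0,0,0,0,0.3],[0,0,0,0,0,0,0.3],[0,0,0,0.004,0,-0.02,0.3],[0,0,0,0,0,-0.05,0.3],[0,0,0,0,0,-0.07,0.3],[0,0,0,0,0,-0.07,0.3],[0,0,0,0,0,-0.07,0.3],[0,0,0,0,0,-0.07,0.3],[0,0,0,0,0,0,0.3]]' 25|sed -n '2,5p'; python3 -m inch '[[0,0,-0.37,0,0,0,0.3],[0,0,-0.37,0,0,0,0.3],[0,0,-0.37,0,0,0,0.3],[0,0,-0.37,0,0,0,0.3],[0,0,-0.37,0,0,0,0.3],[0,0,-0.37,0,0,0,0.3],[0,0,-0.37,0,0,0,0.3],[0,0,-0.37,0,0,0,0.3],[0,0,-0.37,0,0,0,0.3],[0,0,-0.37,0,0,0,0.3],[0,0,-0.37,0,0,0,0.3],[0,0,-0.37,0,0,0,0.3]]'|sed -n '2,5p'
```

```text
ee_pos: [0.6194, 0.1424, 0.2032]
eef_rot: [-179.9, -0.1, -4.6]
wrist_force: [0.2, -0.2, -0.7]
width: 0.046
ee_pos: [0.6099, 0.1403, 0.1841]
eef_rot: [-178.4, -0.8, 124.5]
wrist_force: [0.8, -1.0, -1.7]
width: 0.0458
```

```bash
python3 -m inch '[[0,0,-0.36,0,0,0,0.3],[0,0,-0.36,0,0,0,0.3],[0,0,-0.36,0,0,0,0.3],[0,0,-0.36,0,0,0,0.3],[0,0,-0.2,0,0,0,0.3],[0,0,0,0,0,0,0.3]]'|sed -n '2,3p'; python3 - <<'E'
from h import *
plan([.6214,.1423,.12],175.53)
E
```

```text
ee_pos: [0.6048, 0.1392, 0.1742]
eef_rot: [-179.2, -2.6, 173.1]
t 48.35 p [0.6048 0.1392 0.1742] rpy [-179.21   -2.62  173.08] w 0.0458 F [-0.8 -0.9 -1. ]
turn share [-0.026 -0.092 -0.085] rows>=0.3  shift now [-0.0464  0.0145  0.1332]  shift after turn [-0.0408  0.0109  0.1354] J [ 12.  26.  87.   0.  70. -71.]
```

```bash
python3 -m inch '[[-0.026,-0.092,-0.085,-0.04,0.011,0,0.3],[0,0,0,0,0,0.03,0.3],[0,0,0,0,0,0.05,0.3],[0,0,0,0,0,0.03,0.3],[0,0,0,0,0,0,0.3]]'>/dev/null; python3 - <<'E'
from h import *
plan([.6214,.1423,.085],175.53)
E
```

```text
t 48.975 p [0.6179 0.1411 0.1231] rpy [-179.87   -0.51  175.14] w 0.046 F [-0.   0.8 -1.1]
turn share [-0.004 -0.018 -0.014] rows>=0.1  shift now [-0.0093  0.004   0.0951]  shift after turn [-0.0085  0.0037  0.0952] J [ 12.  29.  90.   0.  62. -73.]
```

```bash
python3 -m inch '[[-0.004,-0.018,-0.014,-0.009,0.004,0.01,0.3],[0,0,0,0,0,0.03,0.3],[0,0,0,0,0,0.03,0.3],[0,0,0,0,0,0.02,0.3],[0,0,0,0,0,0,0.3]]'>/dev/null; python3 - <<'E'
from h import *
plan([.6214,.1423,.057],175.53)
cv2.imwrite('pics/s15.png',snap('side'))
crop(cv2.imread('pics/s15.png'),230,140,400,320,3.3,'pics/s15c.png')
E
```

```text
t 49.6 p [0.6222 0.1426 0.0852] rpy [1.7999e+02 9.0000e-02 1.7553e+02] w 0.0457 F [-0.7  1.1 -0.9]
turn share [ 0.001  0.003 -0.   ] rows>=0.0  shift now [ 0.0022 -0.0009  0.0706]  shift after turn [ 0.0021 -0.0009  0.0706] J [ 12.  31.  92.  -0.  57. -74.]
```

View pics/s15c.png

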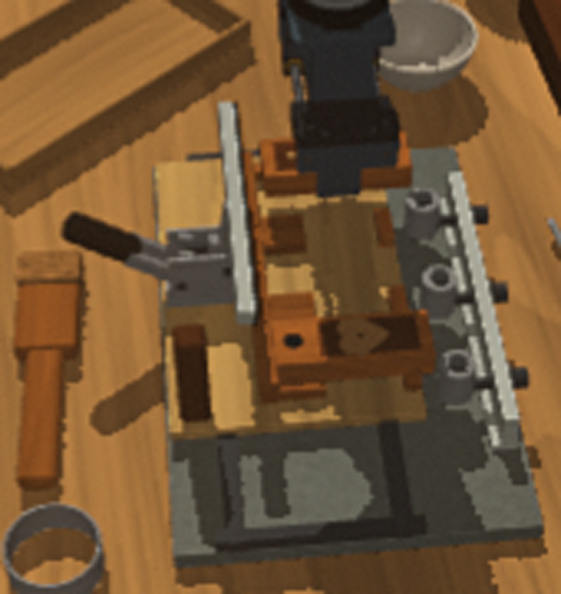

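Aligned. Lower, then slide to the fence.

```bash
python3 -m inch '[[0,0,0,0.001,0,0.025,0.3],[0,0,0,0,0,0.02,0.3],[0,0,0,0,0,0.015,0.3],[0,0,0,0,0,0.01,0.3],[0,0,0,0,0,0.004,0.3]]'|sed -n '2,4p'
```

```text
ee_pos: [0.6228, 0.1428, 0.0563]
eef_rot: [179.9, 0.2, 175.5]
wrist_force: [-4.0, -0.5, 14.9]
```

```bash
for i in 1 2 3; do python3 -m inch '[[0,0,0,0.006,0,0.0005,0.3],[0,0,0,0.006,0,0.0005,0.3]]'|sed -n '2,4p';done
```

```text
ee_pos: [0.6187, 0.1432, 0.0566]
eef_rot: [179.9, 0.4, 175.5]
wrist_force: [0.4, -0.2, -0.3]
ee_pos: [0.6166, 0.1436, 0.057]
eef_rot: [179.9, 0.8, 175.6]
wrist_force: [7.7, -1.5, -0.7]
ee_pos: [0.6166, 0.1436, 0.0577]
eef_rot: [179.8, 1.4, 175.6]
wrist_force: [5.9, -1.2, -1.4]
```

```bash
python3 -m inch '[[0,0,0,0.003,0,0.004,0.3],[0,0,0,0.002,0,0.002,0.5],[0,0,0,0,0,0,0.68],[0,0,0,0,0,0,0.68],[0,0,0,0,0,0,0.68],[0,0.04,0,0,0,-0.02,0.68],[0,0,0,0,0,-0.05,0.68],[0,0,0,0,0,-0.08,0.68],[0,0,0,0,0,-0.1,0.68],[0,0,0,0,0,-0.1,0.68],[0,0,0,0,0,0,0.68]]'|sed -n '2,5p'; python3 - <<'E'
from h import *
plan([.6038,-.0289,.2],175.53)
E
```

```text
ee_pos: [0.6106, 0.1436, 0.1962]
eef_rot: [179.9, -0.4, 175.6]
wrist_force: [0.6, 0.3, -0.1]
width: 0.0621
t 52.4 p [0.6106 0.1436 0.1962] rpy [179.92  -0.36 175.6 ] w 0.0621 F [ 0.6  0.3 -0.1]
turn share [ 0.003 -0.013  0.002] rows>=0.0  shift now [-0.016  -0.4314 -0.0102]  shift after turn [-0.0166 -0.4314 -0.0095] J [ 12.  25.  86.   0.  70. -74.]
```

```bash
python3 -m inch '[[0,-0.013,0,-0.003,-0.09,0,0.68],[0,0,0,-0.003,-0.09,0,0.68],[0,0,0,-0.003,-0.09,0,0.68],[0,0,0,-0.003,-0.09,0,0.68],[0,0,0,-0.003,-0.07,0,0.68],[0,0,0,0,0,0,0.68]]'>/dev/null; python3 - <<'E'
from h import *
cv2.imwrite('pics/t16.png',snap('top'))
crop(cv2.imread('pics/t16.png'),200,170,380,320,4,'pics/t16c.png')
plan([.6038,-.0289,.12],175.53)
E
```

```text
t 53.2 p [ 0.5983 -0.031   0.1872] rpy [179.9   -0.9  175.76] w 0.0621 F [-0.9  0.1 -0.2]
turn share [ 0.003 -0.031  0.008] rows>=0.1  shift now [-0.0159  0.006   0.1677]  shift after turn [-0.0133  0.0064  0.1679] J [ -4.  23.  90.   0.  68. -90.]
```

View pics/t16c.png

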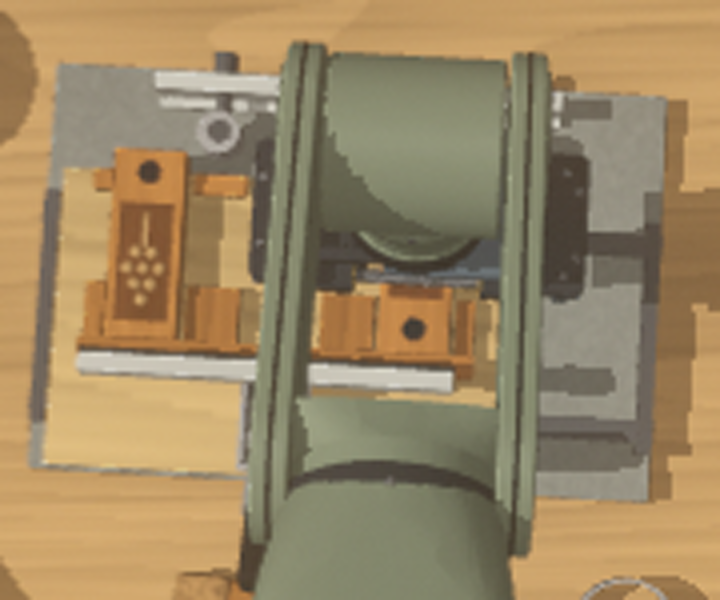

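```bash
python3 -m inch '[[0,-0.031,0.008,-0.014,0.006,0.03,0.68],[0,0,0,0,0,0.05,0.68],[0,0,0,0,0,0.05,0.68],[0,0,0,0,0,0.03,0.68],[0,0,0,0,0,0,0.68]]'>/dev/null; python3 - <<'E'
from h import *
plan([.6038,-.0289,.085],175.53)
E
```

```text
t 53.825 p [ 0.6027 -0.023   0.1186] rpy [179.75  -0.26 175.77] w 0.062 F [ 1.  -1.1 -0.8]
turn share [ 0.009 -0.009  0.008] rows>=0.0  shift now [-0.0041 -0.015   0.0839]  shift after turn [-0.0038 -0.0146  0.084 ] J [ -3.  26.  95.   0.  59. -89.]
```

```bash
python3 -m inch '[[0.009,-0.009,0.008,-0.004,-0.015,0,0.68],[0,0,0,0,0,0.03,0.68],[0,0,0,0,0,0.03,0.68],[0,0,0,0,0,0.02,0.68],[0,0,0,0,0,0,0.68]]'>/dev/null; python3 - <<'E'
from h import *
plan([.6038,-.0289,.0565],175.53)
E
```

```text
t 54.45 p [ 0.6048 -0.0293  0.0857] rpy [-1.7999e+02  1.6000e-01  1.7553e+02] w 0.062 F [-0.1  0.1  0.6]
turn share [-0.     0.005 -0.   ] rows>=0.0  shift now [0.0029 0.0008 0.073 ]  shift after turn [0.0027 0.0008 0.073 ] J [ -4.  28.  97.  -0.  54. -89.]
```

```bash
python3 -m inch '[[0,0.005,0,0.003,0.001,0.02,0.68],[0,0,0,0,0,0.02,0.68],[0,0,0,0,0,0.02,0.68],[0,0,0,0,0,0.01,0.68],[0,0,0,0,0,0,0.68],[0,0,0,0,0,0,0.68]]'|sed -n '2,5p'; python3 - <<'E'
from h import *
plan([.6038,-.0289,.0565],175.53)
E
```

```text
ee_pos: [0.604, -0.0288, 0.0559]
eef_rot: [-180.0, 0.0, 175.5]
wrist_force: [-0.3, 0.3, 0.4]
width: 0.0622
t 55.2 p [ 0.604  -0.0288  0.0559] rpy [-1.7999e+02  4.0000e-02  1.7553e+02] w 0.0622 F [-0.3  0.3  0.4]
turn share [-0.     0.002 -0.   ] rows>=0.0  shift now [ 0.0005 -0.0003 -0.0014]  shift after turn [ 0.0005 -0.0003 -0.0014] J [ -4.  30.  99.  -0.  51. -89.]
```

```bash
python3 -m inch '[[0,0,0,0,0,0,0.3],[0,0,0,0,0,0,0.3],[0,0,0,0,0,0,0.3],[0,0,0,0,0,0,0.3],[0,0,0,-0.004,0,-0.02,0.3],[0,0,0,0,0,-0.05,0.3],[0,0,0,0,0,-0.07,0.3],[0,0,0,0,0,-0.07,0.3],[0,0,0,0,0,-0.07,0.3],[0,0,0,0,0,-0.08,0.3],[0,0,0,0,0,-0.03,0.3],[0,0,0,0,0,0,0.3]]' 25|sed -n '2,5p'; python3 -m inch '[[0,0,0.37,0,0,0,0.3],[0,0,0.37,0,0,0,0.3],[0,0,0.37,0,0,0,0.3],[0,0,0.37,0,0,0,0.3],[0,0,0.37,0,0,0,0.3],[0,0,0.37,0,0,0,0.3],[0,0,0.37,0,0,0,0.3],[0,0,0.37,0,0,0,0.3],[0,0,0.37,0,0,0,0.3],[0,0,0.37,0,0,0,0.3],[0,0,0.37,0,0,0,0.3],[0,0,0.37,0,0,0,0.3]]'|sed -n '2,5p';python3 -m inch '[[0,0,0.36,0,0,0,0.3],[0,0,0.36,0,0,0,0.3],[0,0,0.36,0,0,0,0.3],[0,0,0.36,0,0,0,0.3],[0,0,0.2,0,0,0,0.3],[0,0,0,0,0,0,0.3]]'|sed -n '2,3p'; python3 - <<'E'
from h import *
plan([.6078,-.0292,.12],-4.47)
E
```

```text
ee_pos: [0.6051, -0.0288, 0.2191]
eef_rot: [-180.0, 0.0, 175.5]
wrist_force: [-0.0, -0.7, -1.3]
width: 0.0458
ee_pos: [0.5947, -0.0281, 0.197]
eef_rot: [-178.3, 1.5, 46.4]
wrist_force: [-0.1, -0.1, -0.9]
width: 0.0457
ee_pos: [0.5893, -0.0278, 0.1859]
eef_rot: [-179.9, 3.4, -2.1]
t 58.95 p [ 0.5893 -0.0278  0.1859] rpy [-179.91    3.44   -2.13] w 0.0463 F [ 0.6  0.3 -1.4]
turn share [-0.001  0.12   0.082] rows>=0.4  shift now [0.0561 0.0019 0.1618]  shift after turn [ 0.0463 -0.0002  0.1649] J [-4. 23. 89. -0. 71. 88.]
```

```bash
python3 -m inch '[[0,0.12,0.082,0.05,0,0.01,0.3],[0,0,0,0,0,0.04,0.3],[0,0,0,0,0,0.05,0.3],[0,0,0,0,0,0.03,0.3],[0,0,0,0,0,0,0.3]]'>/dev/null; python3 - <<'E'
from h import *
plan([.6078,-.0292,.085],-4.47)
E
```

```text
t 59.575 p [ 0.6053 -0.0283  0.1255] rpy [-179.99    0.63   -4.09] w 0.0463 F [ 0.  -0.9 -0.9]
turn share [-0.     0.022  0.013] rows>=0.1  shift now [0.0075 0.0018 0.1013]  shift after turn [0.0064 0.0017 0.1014] J [-4. 26. 94.  0. 60. 90.]
```

```bash
python3 -m inch '[[0,0.022,0.013,0.007,0.0018,0.02,0.3],[0,0,0,0,0,0.03,0.3],[0,0,0,0,0,0.03,0.3],[0,0,0,0,0,0.02,0.3],[0,0,0,0,0,0,0.3]]'>/dev/null; python3 - <<'E'
from h import *
plan([.6078,-.0292,.057],-4.47)
cv2.imwrite('pics/t17.png',snap('top'))
crop(cv2.imread('pics/t17.png'),200,170,380,320,4,'pics/t17c.png')
E
```

```text
t 60.2 p [ 0.6085 -0.0293  0.0835] rpy [-1.7999e+02 -1.0000e-01 -4.4500e+00] w 0.0458 F [ 0.1  0.3 -0.6]
turn share [-0.    -0.003  0.001] rows>=0.0  shift now [-0.002  -0.0002  0.0661]  shift after turn [-0.0019 -0.0002  0.0662] J [-4. 29. 97.  0. 54. 91.]
```

View pics/t17c.png

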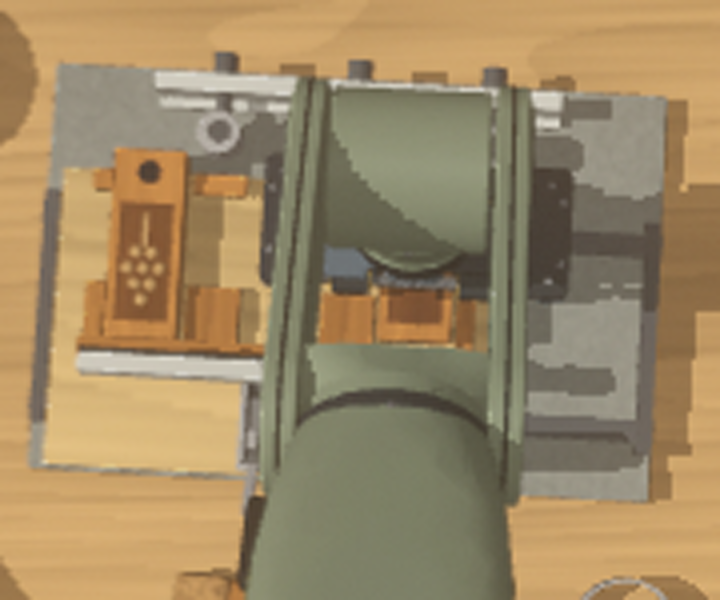

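```bash
python3 -m inch '[[0,0,0,-0.001,0,0.025,0.3],[0,0,0,0,0,0.02,0.3],[0,0,0,0,0,0.015,0.3],[0,0,0,0,0,0.008,0.3],[0,0,0,0,0,0.003,0.3]]'|sed -n '2,4p'; for i in 1 2 3; do python3 -m inch '[[0,0,0,-0.006,0,0.0005,0.3],[0,0,0,-0.006,0,0.0005,0.3]]'|sed -n '2,4p';done
```

```text
ee_pos: [0.6091, -0.0294, 0.0563]
eef_rot: [-180.0, -0.2, -4.4]
wrist_force: [-3.2, 0.2, 12.5]
ee_pos: [0.6051, -0.029, 0.0566]
eef_rot: [-180.0, -0.4, -4.4]
wrist_force: [0.8, -0.9, 0.1]
ee_pos: [0.6027, -0.0289, 0.057]
eef_rot: [-180.0, -0.8, -4.5]
wrist_force: [6.5, -1.1, -0.9]
ee_pos: [0.6027, -0.0289, 0.0577]
eef_rot: [-180.0, -1.4, -4.5]
wrist_force: [5.2, -0.5, -0.5]
```

Home. Release and head to the handle.

```bash
python3 -m inch '[[0,0,0,-0.003,0,0.004,0.3],[0,0,0,-0.002,0,0.002,0.5],[0,0,0,0,0,0,0.68],[0,0,0,0,0,0,0.68],[0,0,0,0,0,0,0.68],[0,-0.03,0,0,0,-0.02,0.68],[0,0,0,0,0,-0.05,0.68],[0,0,0,0,0,-0.08,0.68],[0,0,0,0,0,-0.1,0.68],[0,0,0,0,0,-0.1,0.68],[0,0,0,0,0,0,0.5]]'|sed -n '2,5p'; python3 - <<'E'
from h import *
piv=SM+.0016*UX+.0015*UY+.086*UY-.126*UX; print(piv); g=piv-.0631*UX
print(g);plan([*g,.19],-4.47)
E
```

```text
ee_pos: [0.5958, -0.0284, 0.1962]
eef_rot: [-180.0, 0.1, -4.5]
wrist_force: [-0.4, -0.0, -0.4]
width: 0.0548
[0.48499789 0.06722922]
[0.42208982 0.07214706]
t 63.0 p [ 0.5958 -0.0284  0.1962] rpy [-1.7998e+02  1.4000e-01 -4.4600e+00] w 0.0548 F [-0.4 -0.  -0.4]
turn share [-0.001  0.005  0.   ] rows>=0.0  shift now [-0.4525 -0.2168  0.0168]  shift after turn [-0.4526 -0.2167  0.0156] J [-4. 22. 90.  0. 68. 91.]
```

```bash
python3 -m inch '[[0,0,0,-0.09,-0.044,0,0.5],[0,0,0,-0.09,-0.044,0,0.5],[0,0,0,-0.09,-0.044,0,0.5],[0,0,0,-0.09,-0.044,0,0.5],[0,0,0,-0.09,-0.04,0,0.5],[0,0,0,0,0,0,0.5]]'>/dev/null; python3 - <<'E'
from h import *
plan([.4205,.0722,.14],-4.47)
cv2.imwrite('pics/t18.png',snap('top'));cv2.imwrite('pics/s18.png',snap('side'))
crop(cv2.imread('pics/t18.png'),200,170,380,340,4,'pics/t18c.png')
crop(cv2.imread('pics/s18.png'),230,140,400,320,3.3,'pics/s18c.png')
E
```

```text
t 63.75 p [0.4125 0.0737 0.1894] rpy [179.9    1.05  -4.54] w 0.0459 F [ 0.3 -0.1 -1.1]
turn share [ 0.004  0.037 -0.002] rows>=0.1  shift now [0.0225 0.0021 0.1231]  shift after turn [0.0202 0.0023 0.1235] J [  8.   7. 112.   0.  62. 103.]
```

View pics/t18c.png

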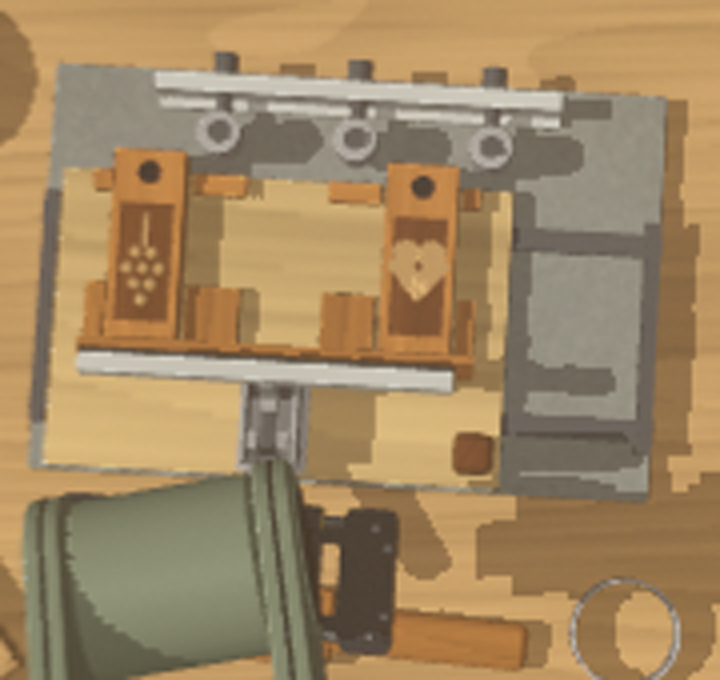

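View pics/s18c.png

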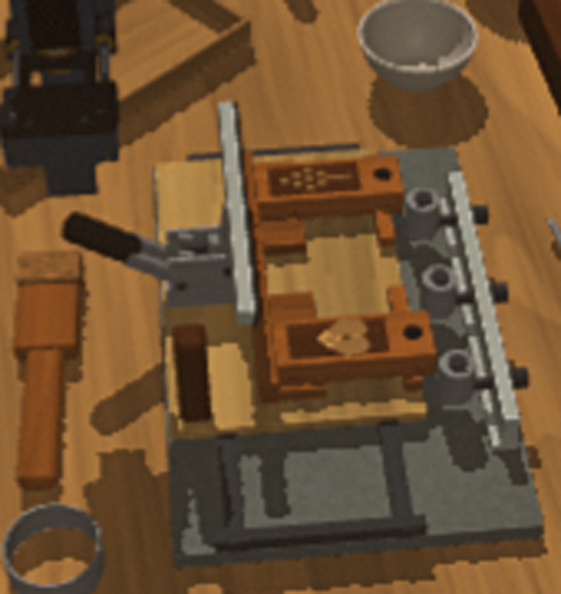

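```bash
python3 -m inch '[[0,0.037,0,0.02,0.002,0.03,0.5],[0,0,0,0,0,0.05,0.5],[0,0,0,0,0,0.05,0.5],[0,0,0,0,0,0.03,0.5],[0,0,0,0,0,0,0.5]]'>/dev/null; python3 - <<'E'
from h import *
plan([.4205,.0722,.0955],-4.47)
E
```

```text
t 64.475 p [0.4293 0.0694 0.1226] rpy [179.87  -0.32  -4.83] w 0.0455 F [0.2 0.3 0.6]
turn share [ 0.005 -0.011 -0.013] rows>=0.0  shift now [-0.0229 -0.0052  0.0675]  shift after turn [-0.0225 -0.0052  0.0677] J [  8.  12. 117.  -0.  51. 103.]
```

```bash
python3 -m inch '[[0,-0.011,-0.013,-0.0225,-0.005,0.01,0.5],[0,0,0,0,0,0.025,0.5],[0,0,0,0,0,0.025,0.5],[0,0,0,0,0,0.01,0.5],[0,0,0,0,0,0,0.1],[0,0,0,0,0,0,0.1],[0,0,0,0,0,0,0.1]]' 15|sed -n '2,5p'
```

```text
ee_pos: [0.4215, 0.0725, 0.094]
eef_rot: [179.9, -0.2, -4.4]
wrist_force: [0.1, 1.0, -0.7]
width: 0.0196
```

```bash
python3 -m inch '[[0,0,0,0.0233,0,-0.0295,0.1],[0,0,0,0.0288,0,-0.024,0.1],[0,0,0,0.0328,0,-0.018,0.1]]'|sed -n '2,4p'; python3 -m inch '[[0,0,0,0.025,0,-0.011,0.1],[0,0,0,0.025,0,-0.005,0.1],[0,0,0,0.025,0,-0.003,0.1]]'|sed -n '2,4p'
```

```text
ee_pos: [0.4514, 0.0701, 0.121]
eef_rot: [179.9, 0.5, -4.5]
wrist_force: [-2.9, 1.8, -4.6]
ee_pos: [0.4829, 0.0676, 0.1294]
eef_rot: [179.9, 0.6, -4.5]
wrist_force: [-3.7, 0.9, -0.5]
```

```bash
python3 -m inch '[[0,0,0,0.015,0,0,0.1],[0,0,0,0.012,0,0,0.1],[0,0,0,0,0,0,0.1],[0,0,0,0,0,0,0.45],[0,0,0,0,0,0,0.45],[0,0,0,0,0,-0.06,0.45],[0,0,0,0,0,-0.08,0.45],[0,0,0,-0.08,0,-0.02,0.3],[0,0,0,-0.1,0,0,0]]'|sed -n '2,4p'; python3 - <<'E'
from h import *
plan([.443,.0705,.142],-4.47)
E
```

```text
ee_pos: [0.4302, 0.0718, 0.1968]
eef_rot: [179.9, -0.4, -4.5]
wrist_force: [-0.9, -0.8, -0.2]
t 67.225 p [0.4302 0.0718 0.1968] rpy [179.92  -0.4   -4.51] w 0.0238 F [-0.9 -0.8 -0.2]
turn share [ 0.003 -0.014 -0.001] rows>=0.0  shift now [0.0313 0.0005 0.1372]  shift after turn [0.0323 0.0008 0.137 ] J [  8.   7. 110.  -0.  62. 103.]
```

```bash
python3 -m inch '[[0,-0.014,0,0,0,0.04,0],[0,0,0,0.01,0,0.05,0],[0,0,0,0.01,0,0.035,0],[0,0,0,0,0,0,0]]'|sed -n '2,4p'; for i in 1 2 3 4; do python3 -m inch '[[0,0,0,0.01,0,0,0],[0,0,0,0.01,0,0,0]]'|sed -n '2p;4p'; done
```

```text
ee_pos: [0.4403, 0.071, 0.146]
eef_rot: [179.9, -0.5, -4.4]
wrist_force: [0.2, 0.5, 0.3]
ee_pos: [0.4499, 0.0704, 0.1466]
wrist_force: [0.8, 0.6, -0.5]
ee_pos: [0.4591, 0.0697, 0.1474]
wrist_force: [-0.3, -0.8, 0.2]
ee_pos: [0.4625, 0.0694, 0.1473]
wrist_force: [-13.7, 1.7, 11.3]
ee_pos: [0.4627, 0.0693, 0.1471]
wrist_force: [-9.6, 1.2, 8.7]
```

```bash
python3 -m inch '[[0,0,0,-0.04,0,-0.02,0],[0,0,0,-0.04,0,-0.06,0.6],[0,0,0,0,0,-0.06,0.6],[0,0,0,0,0.08,0,0.6],[0,0,0,0,0.08,0,0.6],[0,0,0,0.03,0.08,0,0.6],[0,0,0,0.04,0.08,0,0.6],[0,0,0,0,0,0,0.6]]'|sed -n '2,5p';python3 - <<'E'
from h import *
cv2.imwrite('pics/s19.png',snap('side'))
crop(cv2.imread('pics/s19.png'),230,140,400,320,3.3,'pics/s19c.png')
plan([.4797,-.0584,.15],-4.47)
E
```

```text
ee_pos: [0.4479, -0.0609, 0.2096]
eef_rot: [179.9, 0.4, -4.4]
wrist_force: [0.0, 0.8, 0.5]
width: 0.0549
t 69.775 p [ 0.4472 -0.0599  0.2096] rpy [179.91   0.41  -4.3 ] w 0.0548 F [-1.1  0.1 -0.3]
turn share [0.003 0.014 0.006] rows>=0.0  shift now [ 0.0818 -0.0102  0.1483]  shift after turn [ 0.0807 -0.0102  0.1489] J [ -9.   9. 107.  -0.  65.  85.]
```

View pics/s19c.png

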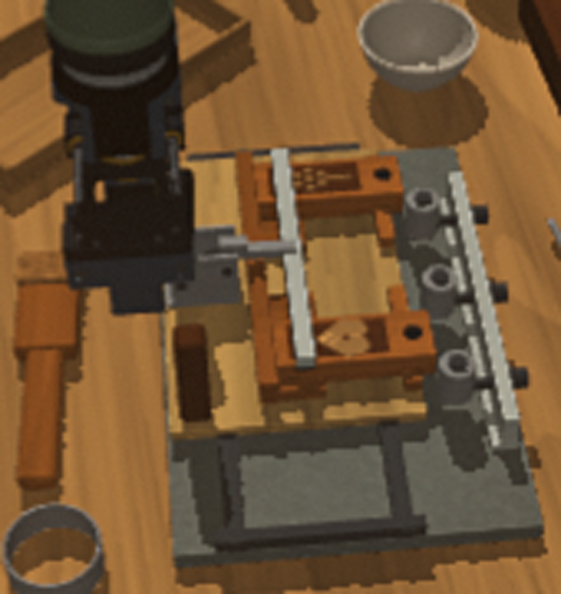

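```bash
python3 -m inch '[[0,0.014,0.006,0.04,-0.005,0,0.6],[0,0,0,0.04,-0.005,0.03,0.6],[0,0,0,0,0,0.05,0.6],[0,0,0,0,0,0.05,0.6],[0,0,0,0,0,0.02,0.6],[0,0,0,0,0,0,0.6]]'|sed -n '2,5p';python3 - <<'E'
from h import *
plan([.4797,-.0584,.109],-4.47)
E
```

```text
ee_pos: [0.4841, -0.054, 0.1457]
eef_rot: [180.0, -0.1, -4.1]
wrist_force: [0.5, 0.2, 0.3]
width: 0.0549
t 70.525 p [ 0.4841 -0.054   0.1457] rpy [ 1.7996e+02 -1.0000e-01 -4.1400e+00] w 0.0549 F [0.5 0.2 0.3]
turn share [ 0.001 -0.004  0.012] rows>=0.0  shift now [-0.0105  0.0116  0.0918]  shift after turn [-0.0102  0.0117  0.0918] J [ -8.  15. 109.  -0.  56.  86.]
```

```bash
python3 -m inch '[[0,-0.004,0.012,-0.01,0.0117,0.02,0.6],[0,0,0,0,0,0.03,0.6],[0,0,0,0,0,0.025,0.6],[0,0,0,0,0,0.015,0.6],[0,0,0,0,0,0,0.15],[0,0,0,0,0,0,0.15],[0,0,0,0,0,0,0.15],[0,0,0,0,0,0,0.15]]' 40|sed -n '2,5p'; python3 -m inch '[[0,0,0,0,0.02,0,0.15],[0,0,0,0,0.02,0,0.15],[0,0,0,0,0.02,0,0.15],[0,0,0,0,0.02,0,0.15]]'|sed -n '2,5p'
```

```text
ee_pos: [0.4809, -0.0591, 0.1087]
eef_rot: [179.9, -0.2, -4.5]
wrist_force: [0.0, -1.2, -1.3]
width: 0.0235
ee_pos: [0.4783, -0.0904, 0.1086]
eef_rot: [-179.9, -0.2, -4.5]
wrist_force: [1.3, 4.8, -1.7]
width: 0.0238
```

```bash
python3 -m inch '[[0,0,0,0,0.02,0,0.15],[0,0,0,0,0.02,0,0.15],[0,0,0,0,0.02,0,0.15],[0,0,0,0,0.02,0,0.15]]'|sed -n '2,4p'; python3 -m inch '[[0,0,0,0,0.02,0,0.15],[0,0,0,0,0.02,0,0.15],[0,0,0,0,0.012,0,0.15]]'|sed -n '2,4p';python3 -m inch '[[0,0,0,0,0.015,0,0.15],[0,0,0,0,0.015,0,0.15]]'|sed -n '2,4p'
```

```text
ee_pos: [0.4756, -0.1245, 0.1086]
eef_rot: [-179.9, -0.2, -4.5]
wrist_force: [1.3, 5.3, -0.1]
ee_pos: [0.474, -0.1448, 0.1086]
eef_rot: [-179.6, -0.2, -4.7]
wrist_force: [4.7, 24.4, 0.4]
ee_pos: [0.4738, -0.1451, 0.1082]
eef_rot: [-178.0, -0.1, -5.3]
wrist_force: [5.3, 27.9, 1.5]
```

```bash
python3 -m inch '[[-0.07,0,0,0,-0.003,0,0.15],[0,0,0,0,0,0,0.6],[0,0,0,0,0,0,0.6],[0,0,0,0,0,-0.02,0.6],[0,0,0,0,0,-0.06,0.6],[0,0,0,0,0,-0.08,0.6],[0,0,0,0,0,-0.08,0.5],[0,0,0,0,0,-0.02,0.5],[0,0,0,0,0,0,0.5]]'|sed -n '2,5p';python3 - <<'E'
from h import *
cv2.imwrite('pics/s20.png',snap('side'))
crop(cv2.imread('pics/s20.png'),230,140,400,320,3.3,'pics/s20c.png')
plan([.4828,-.0189,.21],-4.47)
E
```

```text
ee_pos: [0.4731, -0.1475, 0.217]
eef_rot: [179.8, -0.2, -5.3]
wrist_force: [-0.0, -0.2, -0.7]
width: 0.046
t 74.325 p [ 0.473  -0.1474  0.2166] rpy [ 1.7981e+02 -1.2000e-01 -5.3200e+00] w 0.0458 F [-0.1 -0.7 -0.2]
turn share [ 0.007 -0.004 -0.03 ] rows>=0.1  shift now [-0.0053 -0.3222  0.0154]  shift after turn [-0.0005 -0.3222  0.0165] J [-19.  12. 102.  -0.  66.  77.]
```

View pics/s20c.png

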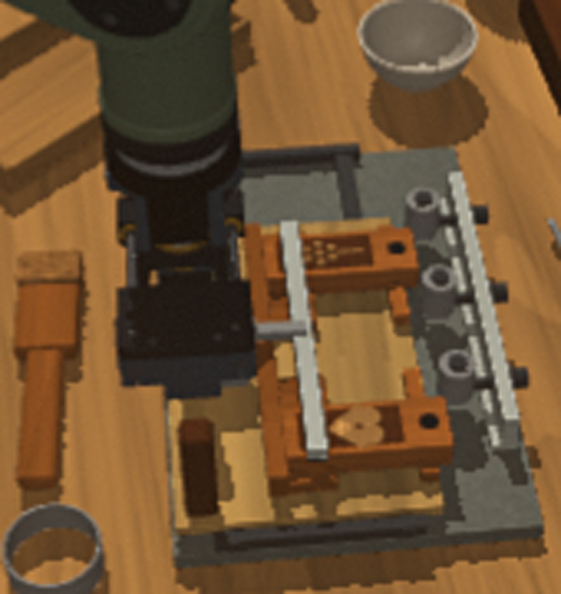

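```bash
python3 -m inch '[[0.007,0,-0.03,0,0,0,0.5],[0,0,0,0,-0.08,0,0.5],[0,0,0,0,-0.08,0,0.5],[0,0,0,0,-0.08,0,0.5],[0,0,0,0,-0.07,0,0.5],[0,0,0,0,0,0,0.5]]'|sed -n '2,5p';python3 - <<'E'
from h import *
plan([.4828,-.0189,.168],-4.47)
E
```

```text
ee_pos: [0.4796, -0.0205, 0.2096]
eef_rot: [-179.9, 0.7, -4.4]
wrist_force: [-0.5, -1.1, 0.5]
width: 0.0454
t 75.075 p [ 0.4796 -0.0205  0.2096] rpy [-179.88    0.68   -4.35] w 0.0454 F [-0.5 -1.1  0.5]
turn share [-0.004  0.024  0.004] rows>=0.1  shift now [ 0.009  -0.0043  0.104 ]  shift after turn [ 0.0078 -0.0046  0.104 ] J [ -4.  11. 104.   0.  66.  90.]
```

```bash
python3 -m inch '[[0,0.024,0,0.008,-0.0045,0.02,0.5],[0,0,0,0,0,0.04,0.5],[0,0,0,0,0,0.04,0.5],[0,0,0,0,0,0,0.5]]'|sed -n '2,5p';python3 - <<'E'
from h import *
plan([.4828,-.0189,.130],-4.47)
E
```

```text
ee_pos: [0.4819, -0.0218, 0.1655]
eef_rot: [-180.0, 0.1, -4.5]
wrist_force: [-0.8, 0.1, 1.1]
width: 0.0459
t 75.575 p [ 0.4819 -0.0218  0.1655] rpy [-1.7997e+02  1.3000e-01 -4.4700e+00] w 0.0459 F [-0.8  0.1  1.1]
turn share [-0.001  0.005 -0.   ] rows>=0.0  shift now [ 0.0018 -0.0074  0.0888]  shift after turn [ 0.0016 -0.0074  0.0888] J [ -4.  14. 107.   0.  59.  90.]
```

```bash
python3 -m inch '[[0,0.005,0,0.002,-0.007,0.02,0.5],[0,0,0,0,0,0.03,0.5],[0,0,0,0,0,0.03,0.5],[0,0,0,0,0,0.01,0.5],[0,0,0,0,0,0,0.5],[0,0,0,0,0,0,0.1],[0,0,0,0,0,0,0.1],[0,0,0,0,0,0,0.1]]' 25|sed -n '2,5p'
```

```text
ee_pos: [0.4841, -0.0182, 0.128]
eef_rot: [-179.8, -0.2, -4.6]
wrist_force: [0.5, 4.7, -2.1]
width: 0.02
```

```bash
python3 -m inch '[[0,0,0,-0.025,0,0,0.1],[0,0,0,-0.025,0,0.004,0.1],[0,0,0,-0.03,0,0.008,0.1]]' |sed -n '2,5p'; python3 -m inch '[[0,0,0,-0.036,0,0.006,0.1],[0,0,0,-0.036,0,0.013,0.1],[0,0,0,-0.033,0,0.018,0.1]]' |sed -n '2,5p'
```

```text
ee_pos: [0.4657, -0.0166, 0.1273]
eef_rot: [-179.8, -2.1, -4.5]
wrist_force: [6.3, 1.8, 6.8]
width: 0.0198
ee_pos: [0.4398, -0.0146, 0.1181]
eef_rot: [-179.9, -4.4, -4.5]
wrist_force: [1.1, -0.0, 16.8]
width: 0.0197
```

```bash
python3 -m inch '[[0,0,0,-0.029,0,0.022,0.1],[0,0,0,-0.025,0,0.027,0.1],[0,0,0,-0.022,0,0.03,0.1],[0,0,0,-0.008,0,0.012,0.1]]' |sed -n '2,5p'; python3 -m inch '[[0,0,0,0,0,0,0.5],[0,0,0,0,0,0,0.5],[0,0,0,0,0,0,0.5],[0,0,0,0,0,-0.05,0.5],[0,0,0,0,0,-0.08,0.5],[0,0,0,0,0,-0.1,0.68],[0,0,0,0,0,-0.1,0.68],[0,0,0,0,0,0,0.68]]' |sed -n '2,5p'; python3 - <<'E'
from h import *
cv2.imwrite('pics/t21.png',snap('top'));cv2.imwrite('pics/s21.png',snap('side'))
crop(cv2.imread('pics/t21.png'),200,170,380,340,4,'pics/t21c.png')
crop(cv2.imread('pics/s21.png'),230,140,400,320,3.3,'pics/s21c.png')
E
```

```text
ee_pos: [0.4136, -0.0124, 0.0874]
eef_rot: [-179.9, -5.4, -4.6]
wrist_force: [-3.5, 1.2, 9.7]
width: 0.0198
ee_pos: [0.4017, -0.0119, 0.223]
eef_rot: [-179.9, -5.4, -4.5]
wrist_force: [0.6, -0.1, -0.7]
width: 0.062
```

View pics/t21c.png

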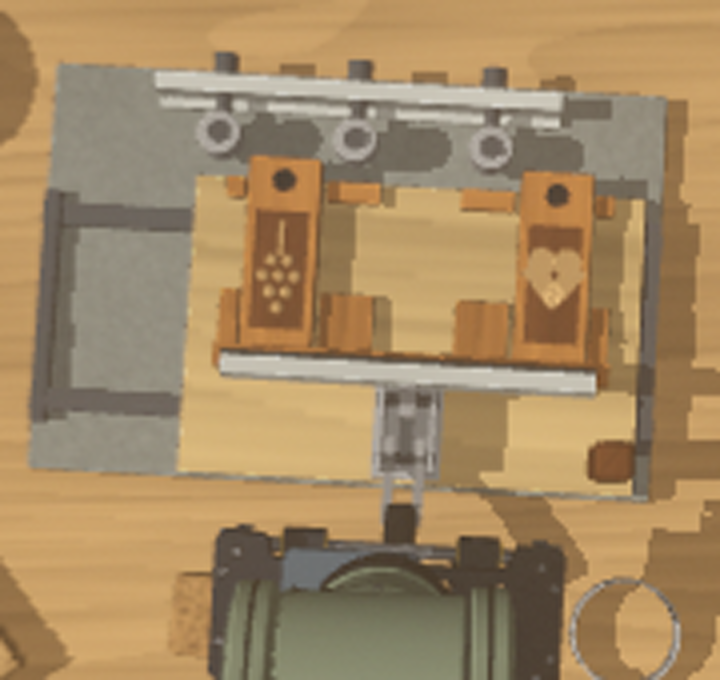

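View pics/s21c.png

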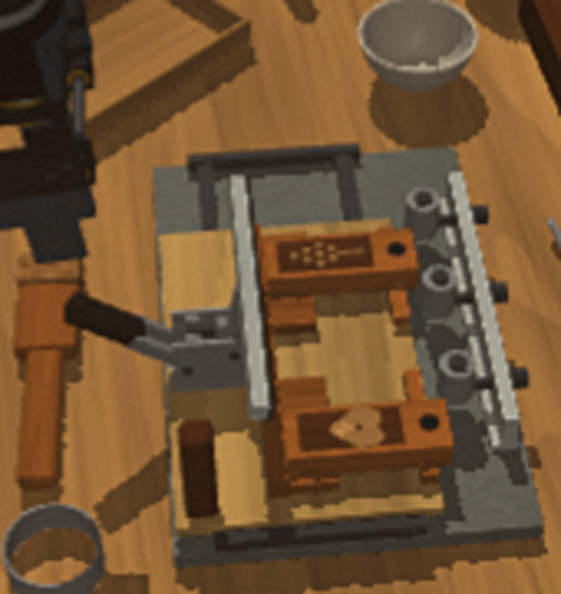

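```bash
python3 - <<'E'
from h import *
plan([.41,-.0127,.15],-4.47)
t=cv2.imread('pics/t0j.png');u=cv2.imread('pics/t21c.png')
cv2.imwrite('pics/cmp.png',np.vstack([t[330:420],u[330:420]]))
E
python3 -m inch '[[0,-0.19,0,0,0,0,0],[0,0,0,0,0,0,0],[0,0,0,0,0,0,0]]'|sed -n '2,5p'; python3 - <<'E'
from h import *
plan([.41,-.0127,.15],-4.47)
E
```

```text
t 78.925 p [ 0.3997 -0.0118  0.22  ] rpy [-179.92   -5.05   -4.52] w 0.0619 F [ 0.5 -0.6 -0.6]
turn share [-0.003 -0.176 -0.002] rows>=0.5  shift now [0.0104 0.0005 0.1766]  shift after turn [0.0259 0.0002 0.175 ] J [ -3.   0. 115.  -0.  60.  91.]
ee_pos: [0.397, -0.0117, 0.2162]
eef_rot: [-179.9, 0.9, -4.5]
wrist_force: [-0.6, 0.3, 0.6]
width: 0.0349
t 79.3 p [ 0.397  -0.0117  0.2162] rpy [-179.93    0.94   -4.51] w 0.0349 F [-0.6  0.3  0.6]
turn share [-0.002  0.033 -0.002] rows>=0.1  shift now [0.0353 0.0002 0.165 ]  shift after turn [0.0326 0.     0.1655] J [ -3.   3. 112.   0.  66.  91.]
```

View pics/cmp.png

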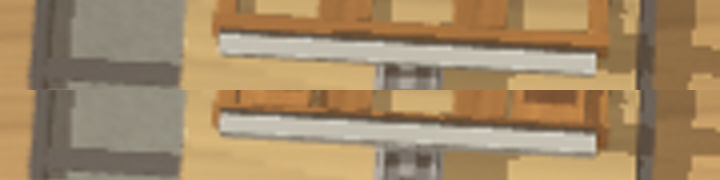

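```bash
python3 -m inch '[[0,0.033,0,0.033,0,0,0],[0,0,0,0,0,0.05,0],[0,0,0,0,0,0.05,0],[0,0,0,0,0,0.04,0],[0,0,0,0,0,0,0]]'|sed -n '2,5p'
```

```text
ee_pos: [0.4122, -0.0128, 0.158]
eef_rot: [-179.9, -0.4, -4.5]
wrist_force: [-1.3, -0.4, 0.5]
width: 0.0003
```

```bash
for i in 1 2 3; do python3 -m inch '[[0,0,0,-0.002,0,0.015,0],[0,0,0,-0.002,0,0.015,0]]'|sed -n '2p;4p';done
```

```text
ee_pos: [0.4119, -0.0127, 0.1466]
wrist_force: [0.5, 0.7, 0.2]
ee_pos: [0.4097, -0.0125, 0.1356]
wrist_force: [-8.8, -0.1, 43.5]
ee_pos: [0.4097, -0.0125, 0.1348]
wrist_force: [-16.7, 1.1, 65.6]
```

```bash
python3 -m inch '[[0,0,0,0.002,0,-0.03,0],[0,0,0,0,0,-0.08,0.3],[0,0,0,0,0,-0.09,0.68],[0,0,0,0,0,0,0.68]]'|sed -n '2,5p'; python3 - <<'E'
from h import *
cv2.imwrite('pics/t22.png',snap('top'))
crop(cv2.imread('pics/t22.png'),200,170,380,340,4,'pics/t22c.png')
t=cv2.imread('pics/t0j.png');u=cv2.imread('pics/t22c.png')
cv2.imwrite('pics/cmp2.png',np.vstack([t[330:420],u[330:420]]))
E
```

```text
ee_pos: [0.4113, -0.0127, 0.2195]
eef_rot: [-179.9, -1.3, -4.5]
wrist_force: [0.4, 1.1, -0.2]
width: 0.0276
```

View pics/cmp2.png

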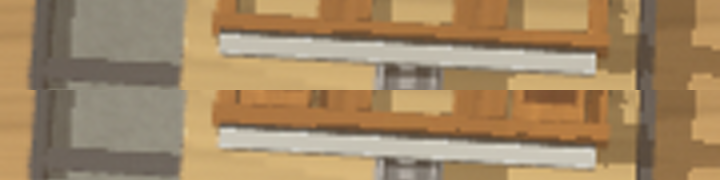

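```bash
python3 - <<'E'
from h import *
for p in ([284,180],[557,195]):
    w=p2w('top',un([p],4,200,170),.056)[0,:2]; c=w-.045*UX; d=c-SM; print(c.round(4),'x',(d@UX).round(4),'y',(d@UY).round(4))
plan([.6104,.0565,.2],-4.47)
E
```

```text
[0.61   0.0575] x 0.001 y 0.0876
[ 0.5963 -0.1149] x 0.0007 y -0.0854
t 81.225 p [ 0.41   -0.0127  0.2179] rpy [-179.93   -1.12   -4.49] w 0.0316 F [-0.5 -0.4 -1. ]
turn share [-0.002 -0.039 -0.001] rows>=0.1  shift now [ 0.4848 -0.2115  0.0546]  shift after turn [ 0.4859 -0.2114  0.0449] J [ -3.   4. 111.   0.  64.  91.]
```

View pics/t22.png

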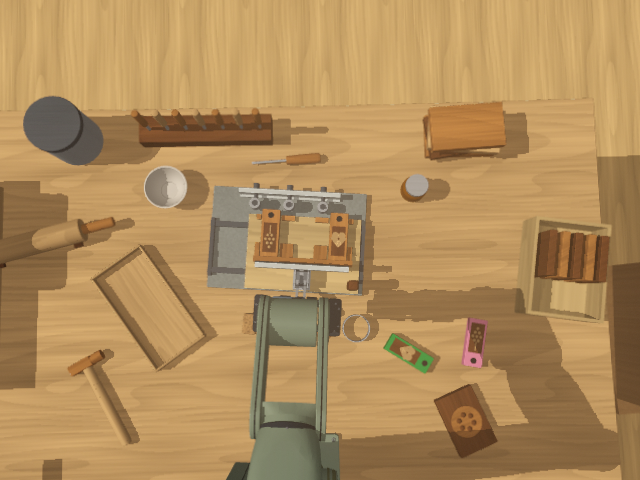

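```bash
python3 -m inch '[[0,-0.039,0,0,0,0,0.68],[0,0,0,0.1,-0.043,0,0.68],[0,0,0,0.1,-0.043,0,0.68],[0,0,0,0.1,-0.043,0,0.68],[0,0,0,0.1,-0.043,0,0.68],[0,0,0,0.08,-0.03,0.02,0.68],[0,0,0,0,0,0,0.68]]'|sed -n '2,5p'; python3 - <<'E'
from h import *
plan([.61,.0573,.12],-4.47)
E
```

```text
ee_pos: [0.61, 0.0546, 0.1959]
eef_rot: [179.9, 1.3, -4.5]
wrist_force: [-0.8, 0.1, -1.2]
width: 0.0618
t 82.1 p [0.61   0.0546 0.1959] rpy [179.91   1.26  -4.54] w 0.0618 F [-0.8  0.1 -1.2]
turn share [ 0.003  0.044 -0.002] rows>=0.1  shift now [ 0.0037 -0.007   0.1897]  shift after turn [-0.0005 -0.0066  0.1898] J [ 4. 24. 87.  0. 70. 98.]
```

```bash
python3 -m inch '[[0,0.044,0,0,-0.0065,0.02,0.68],[0,0,0,0,0,0.05,0.68],[0,0,0,0,0,0.05,0.68],[0,0,0,0,0,0.05,0.68],[0,0,0,0,0,0,0.68]]'|sed -n '2,5p'; python3 - <<'E'
from h import *
plan([.61,.0573,.085],-4.47)
E
```

```text
ee_pos: [0.6039, 0.0558, 0.1205]
eef_rot: [179.7, 0.8, -4.6]
wrist_force: [-0.4, 0.3, 0.3]
width: 0.0622
t 82.725 p [0.6039 0.0558 0.1205] rpy [179.75   0.78  -4.56] w 0.0622 F [-0.4  0.3  0.3]
turn share [ 0.009  0.027 -0.003] rows>=0.1  shift now [ 0.016  -0.0053  0.0884]  shift after turn [ 0.0148 -0.0049  0.0887] J [ 4. 27. 94. -0. 60. 99.]
```

```bash
python3 -m inch '[[0.009,0.027,0,0.015,-0.005,0.01,0.68],[0,0,0,0,0,0.03,0.68],[0,0,0,0,0,0.03,0.68],[0,0,0,0,0,0.02,0.68],[0,0,0,0,0,0,0.68]]'|sed -n '2,5p'; python3 - <<'E'
from h import *
plan([.61,.0573,.0565],-4.47)
E
```

```text
ee_pos: [0.6107, 0.0572, 0.0833]
eef_rot: [-180.0, -0.1, -4.6]
wrist_force: [-0.3, 0.3, -0.0]
width: 0.0622
t 83.35 p [0.6107 0.0572 0.0833] rpy [-1.7996e+02 -1.2000e-01 -4.5800e+00] w 0.0622 F [-0.3  0.3 -0. ]
turn share [-0.001 -0.004 -0.004] rows>=0.0  shift now [-0.0019 -0.0002  0.0669]  shift after turn [-0.0017 -0.0002  0.0669] J [ 4. 29. 96.  0. 55. 99.]
```

```bash
python3 -m inch '[[0,0,0,-0.002,0,0.02,0.68],[0,0,0,0,0,0.02,0.68],[0,0,0,0,0,0.015,0.68],[0,0,0,0,0,0.01,0.68],[0,0,0,0,0,0,0.68],[0,0,0,0,0,0,0.3],[0,0,0,0,0,0,0.3],[0,0,0,0,0,0,0.3],[0,0,0,0,0,0,0.3]]' 25|sed -n '2,5p'; python3 -m inch '[[0,0,0,0.004,0,-0.02,0.3],[0,0,0,0,0,-0.05,0.3],[0,0,0,0,0,-0.07,0.3],[0,0,0,0,0,-0.07,0.3],[0,0,0,0,0,-0.07,0.3],[0,0,0,0,0,-0.07,0.3],[0,0,0,0,0,0,0.3]]'|sed -n '2,5p'; python3 - <<'E'
from h import *
plan([.3653,.3222,.2],125.1)
E
```

```text
ee_pos: [0.6105, 0.0573, 0.0561]
eef_rot: [-179.9, -0.2, -4.6]
wrist_force: [-0.3, -0.1, -0.6]
width: 0.0456
ee_pos: [0.6116, 0.057, 0.2029]
eef_rot: [-180.0, -0.2, -4.6]
wrist_force: [0.2, -0.1, -1.2]
width: 0.0462
t 85.35 p [0.6116 0.057  0.2029] rpy [-179.95   -0.22   -4.58] w 0.0462 F [ 0.2 -0.1 -1.2]
turn share [ 0.008 -0.006 -4.527] rows>=12.1  shift now [-0.6668 -0.6117  0.0052]  shift after turn [ 0.8966 -0.1226  0.0072] J [ 4. 23. 87.  0. 69. 99.]
```

```bash
python3 -m inch '[[0,0,0,-0.074,-0.068,0,0.3],[0,0,0,-0.074,-0.068,0,0.3],[0,0,0,-0.074,-0.068,0,0.3],[0,0,0,-0.074,-0.068,0,0.3],[0,0,0,-0.074,-0.068,0,0.3],[0,0,0,-0.074,-0.068,0,0.3],[0,0,0,-0.074,-0.068,0,0.3],[0,0,0,-0.074,-0.068,0,0.3],[0,0,0,-0.05,-0.04,0,0.3]]'|sed -n '2,3p'; python3 -m inch '[[0,0,-0.36,0,0,0,0.3],[0,0,-0.36,0,0,0,0.3],[0,0,-0.36,0,0,0,0.3],[0,0,-0.36,0,0,0,0.3],[0,0,-0.36,0,0,0,0.3],[0,0,-0.36,0,0,0,0.3],[0,0,-0.36,0,0,0,0.3],[0,0,-0.36,0,0,0,0.3],[0,0,-0.36,0,0,0,0.3],[0,0,-0.36,0,0,0,0.3],[0,0,-0.36,0,0,0,0.3],[0,0,-0.36,0,0,0,0.3]]'|sed -n '2,5p'; python3 - <<'E'
from h import *
plan([.3653,.3222,.12],125.1)
E
```

```text
ee_pos: [0.3626, 0.314, 0.1915]
eef_rot: [179.5, 0.7, -4.9]
ee_pos: [0.3521, 0.3085, 0.1762]
eef_rot: [-177.4, 0.1, 123.3]
wrist_force: [-0.7, -0.5, -1.6]
width: 0.0462
t 87.975 p [0.3521 0.3085 0.1762] rpy [-1.7739e+02  1.0000e-01  1.2331e+02] w 0.0462 F [-0.7 -0.5 -1.6]
turn share [-0.091  0.002 -0.063] rows>=0.3  shift now [0.0106 0.0528 0.1382]  shift after turn [0.0089 0.0467 0.1405] J [ 40.  13. 107.   0.  63.   6.]
```

```bash
python3 -m inch '[[-0.091,0,-0.063,0.01,0.047,0,0.3],[0,0,0,0,0,0.03,0.3],[0,0,0,0,0,0.04,0.3],[0,0,0,0,0,0.03,0.3],[0,0,0,0,0,0,0.3]]'|sed -n '2,3p'; python3 - <<'E'
from h import *
plan([.3653,.3222,.075],125.1)
cv2.imwrite('pics/t23.png',snap('top'));cv2.imwrite('pics/s23.png',snap('side'))
crop(cv2.imread('pics/s23.png'),180,90,340,210,5,'pics/s23c.png')
E
```

```text
ee_pos: [0.3615, 0.3185, 0.1281]
eef_rot: [-179.3, 0.1, 125.1]
t 88.6 p [0.3615 0.3185 0.1281] rpy [-1.7926e+02  1.3000e-01  1.2512e+02] w 0.0457 F [ 0.7  0.2 -1. ]
turn share [-0.026  0.005  0.001] rows>=0.1  shift now [0.0024 0.0147 0.1325]  shift after turn [0.0021 0.013  0.1327] J [ 40.  16. 110.  -0.  54.   5.]
```

View pics/s23c.png

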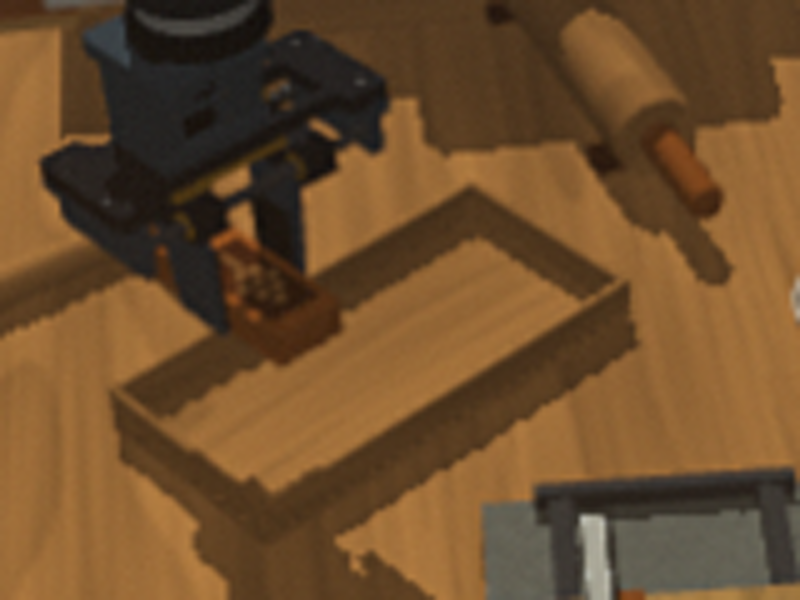

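```bash
python3 - <<'E'
from h import *
w=p2w('side',un([[118,392],[472,188],[630,284],[272,500]],5,180,90),.03)[:,:2];print(w.round(4).tolist(),w.mean(0))
T=un([[240,60],[50,197],[310,562],[500,422]],4,80,230)
o=[('top',u,l) for u,l in zip(T,[(.145,-.075,.03),(.145,.075,.03),(-.145,.075,.03),(-.145,-.075,.03)])]
print(fit(o,[.43,.368,35]))
E
```

```text
[[0.2749, 0.343], [0.5034, 0.5038], [0.5885, 0.388], [0.3599, 0.2331]] [0.43169915 0.36696944]
(array([ 0.4306,  0.3682, 35.2591]), array([ 0.1, -1.2, -1.6, -0.3, -0.1,  1.7,  1.6,  0.1]))
```

Both cameras agree on the tray to about 1.5 mm. Lower.

```bash
python3 -m inch '[[-0.026,0,0,0.002,0.013,0.02,0.3],[0,0,0,0,0,0.04,0.3],[0,0,0,0,0,0.04,0.3],[0,0,0,0,0,0.02,0.3],[0,0,0,0,0,0,0.3]]'|sed -n '2,3p'; python3 - <<'E'
from h import *
plan([.3655,.322,.0305],125.1)
E
```

```text
ee_pos: [0.3685, 0.3248, 0.081]
eef_rot: [179.4, 0.1, 125.1]
t 89.325 p [0.3685 0.3248 0.081 ] rpy [1.7938e+02 8.0000e-02 1.2511e+02] w 0.0454 F [-0.1  0.2  0.1]
turn share [0.021 0.003 0.   ] rows>=0.1  shift now [-0.0012 -0.0115  0.1261]  shift after turn [-0.0014 -0.0102  0.1263] J [ 40.  20. 113.  -0.  46.   5.]
```

```bash
python3 -m inch '[[0.021,0,0,-0.001,-0.01,0.03,0.3],[0,0,0,0,0,0.03,0.3],[0,0,0,0,0,0.02,0.3],[0,0,0,0,0,0.015,0.3],[0,0,0,0,0,0.01,0.3]]'|sed -n '2,4p'; python3 - <<'E'
from h import *
plan([.3655,.322,.0305],125.1)
E
```

```text
ee_pos: [0.3662, 0.3227, 0.0371]
eef_rot: [179.9, 0.1, 125.1]
wrist_force: [0.0, 0.4, -1.1]
t 89.95 p [0.3662 0.3227 0.0371] rpy [1.7988e+02 7.0000e-02 1.2510e+02] w 0.0457 F [ 0.   0.4 -1.1]
turn share [0.004 0.003 0.   ] rows>=0.0  shift now [-0.0004 -0.0025  0.0165]  shift after turn [-0.0004 -0.0025  0.0165] J [ 40.  23. 116.  -0.  41.   5.]
```

```bash
python3 -m inch '[[0,0,0,0,0,0.008,0.3],[0,0,0,0,0,0.006,0.3],[0,0,0,0,0,0.004,0.3]]'|sed -n '2,4p'; python3 -m inch '[[0,0,0,0,0,0,0.4],[0,0,0,0,0,0,0.68],[0,0,0,0,0,0,0.68],[0,0,0,0,0,0,0.68],[0,0,0,0,0,-0.03,0.68],[0,0,0,0,0,-0.06,0.68],[0,0,0,0,0,-0.08,0.68],[0,0,0,0,0,-0.1,0.68],[0,0,0,0,0,-0.1,0.68],[0,0,0,0,0,-0.05,0.68],[0,0,0,0,0,0,0.68]]'|sed -n '2,4p'; python3 - <<'E'
from h import *
plan([.5963,-.1149,.2],175.53)
cv2.imwrite('pics/s24.png',snap('side'))
crop(cv2.imread('pics/s24.png'),180,90,340,210,5,'pics/s24c.png')
E
```

```text
ee_pos: [0.3665, 0.3228, 0.03]
eef_rot: [179.9, 0.1, 125.1]
wrist_force: [-2.6, -3.0, 16.5]
ee_pos: [0.3663, 0.3231, 0.2086]
eef_rot: [179.5, 0.0, 125.1]
wrist_force: [0.5, 0.0, -0.4]
t 91.7 p [0.3663 0.3231 0.2086] rpy [1.7950e+02 4.0000e-02 1.2511e+02] w 0.0621 F [ 0.5  0.  -0.4]
turn share [ 0.016  0.009 -1.76 ] rows>=4.7  shift now [-1.2265 -0.1596  0.021 ]  shift after turn [-0.6586 -1.0469  0.0215] J [ 40.  11. 103.  -0.  65.   5.]
```

View pics/s24c.png

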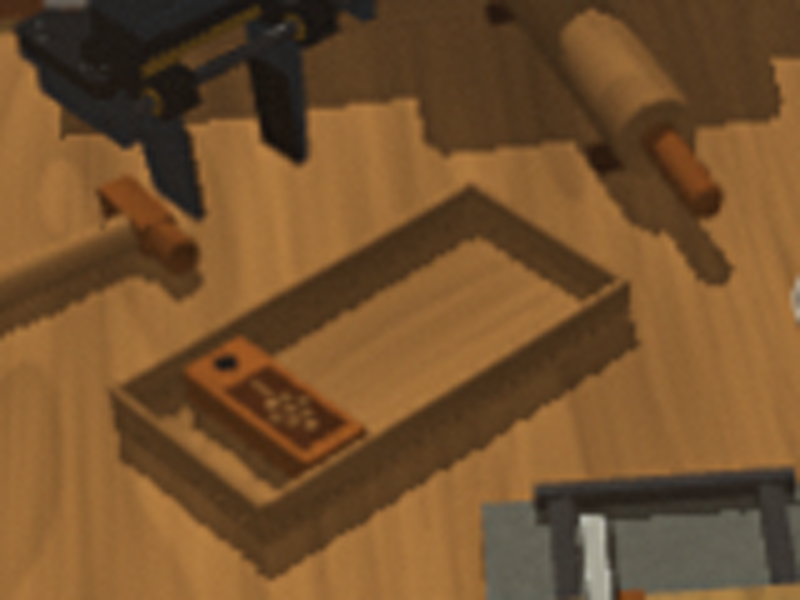

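```bash
python3 -m inch '[[0,0,0,-0.102,-0.0133,0,0.68],[0,0,0,-0.102,-0.0133,0,0.68],[0,0,0,-0.102,-0.0133,0,0.68],[0,0,0,-0.102,-0.0133,0,0.68],[0,0,0,-0.102,-0.0133,0,0.68],[0,0,0,-0.102,-0.0133,0,0.68],[0,0,0,-0.102,-0.0133,0,0.68],[0,0,0,-0.102,-0.0133,0,0.68],[0,0,0,-0.102,-0.0133,0,0.68],[0,0,0,-0.102,-0.0133,0,0.68],[0,0,0,-0.102,-0.0133,0,0.68],[0,0,0,0,0,0,0.68]]'|sed -n '2,3p'; python3 -m inch '[[0,0,-0.35,0,0,0,0.68],[0,0,-0.35,0,0,0,0.68],[0,0,-0.35,0,0,0,0.68],[0,0,-0.35,0,0,0,0.68],[0,0,-0.35,0,0,0,0.68],[0,0,0,0,0,0,0.68]]'|sed -n '2,3p'; python3 - <<'E'
from h import *
plan([.5963,-.1149,.2],175.53)
cv2.imwrite('pics/t25.png',snap('top'))
crop(cv2.imread('pics/t25.png'),200,170,380,340,4,'pics/t25c.png')
E
```

```text
ee_pos: [0.5743, -0.0916, 0.1892]
eef_rot: [-178.9, -0.8, 125.2]
ee_pos: [0.5676, -0.0865, 0.1815]
eef_rot: [179.8, -2.4, 177.0]
t 94.0 p [ 0.5676 -0.0865  0.1815] rpy [179.8   -2.42 177.02] w 0.0623 F [ 0.   0.3 -0.2]
turn share [ 0.006 -0.085  0.052] rows>=0.3  shift now [-0.0734 -0.067  -0.0497]  shift after turn [-0.0771 -0.0652 -0.0463] J [-10.  22.  93.  -0.  68. -97.]
```

View pics/t25c.png

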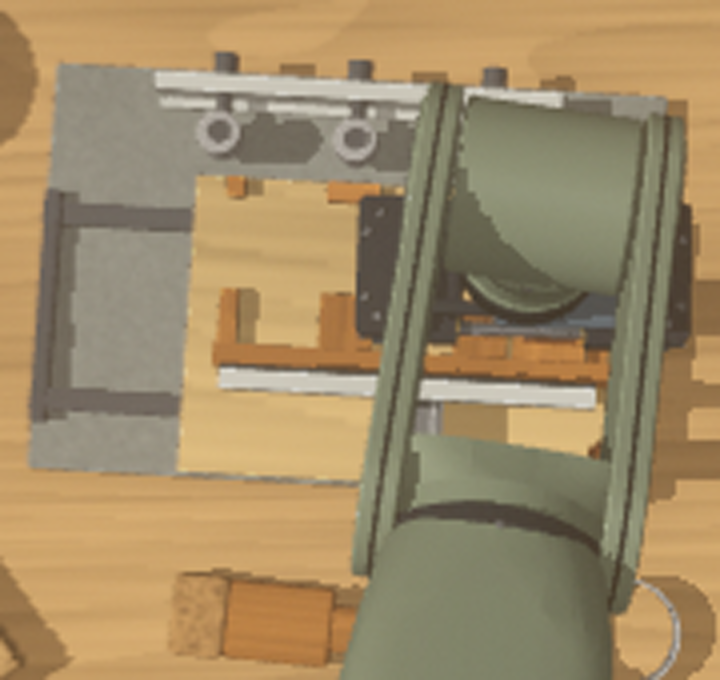

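```bash
python3 -m inch '[[0,-0.085,0.052,-0.077,-0.065,0,0.68],[0,0,0,0,0,0,0.68],[0,0,0,0,0,0.03,0.68],[0,0,0,0,0,0.05,0.68],[0,0,0,0,0,0.04,0.68],[0,0,0,0,0,0,0.68]]'|sed -n '2,3p'; python3 - <<'E'
from h import *
plan([.5963,-.1147,.09],175.53)
cv2.imwrite('pics/s25.png',snap('side'))
crop(cv2.imread('pics/s25.png'),230,140,400,320,3.3,'pics/s25c.png')
E
```

```text
ee_pos: [0.5937, -0.1106, 0.1272]
eef_rot: [179.7, -0.4, 175.1]
t 94.8 p [ 0.5937 -0.1106  0.1272] rpy [179.7   -0.39 175.07] w 0.062 F [0.2 0.3 0.5]
turn share [ 0.011 -0.013 -0.016] rows>=0.1  shift now [-0.0081 -0.0102  0.0929]  shift after turn [-0.0074 -0.0097  0.093 ] J [-12.  26.  94.   0.  60. -97.]
```

View pics/s25c.png

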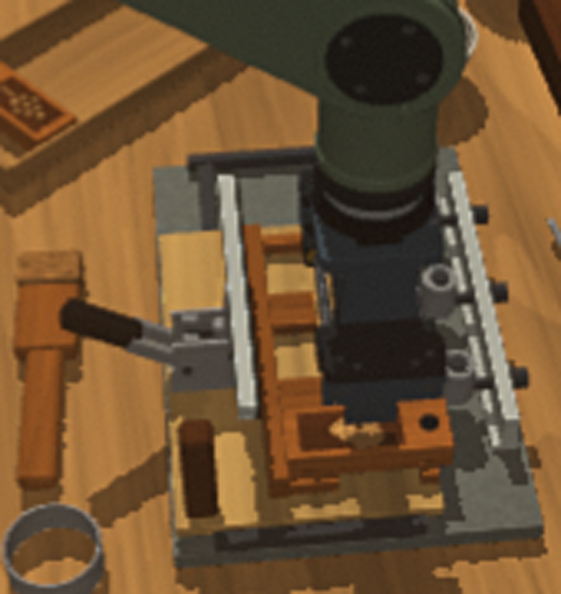

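```bash
python3 -m inch '[[0.011,-0.013,-0.016,-0.008,-0.01,0.01,0.68],[0,0,0,0,0,0.03,0.68],[0,0,0,0,0,0.03,0.68],[0,0,0,0,0,0.02,0.68],[0,0,0,0,0,0,0.68]]'|sed -n '2,3p'; python3 - <<'E'
from h import *
plan([.5963,-.1147,.0565],175.53)
E
```

```text
ee_pos: [0.598, -0.1154, 0.0906]
eef_rot: [-179.9, 0.2, 175.5]
t 95.475 p [ 0.598  -0.1154  0.0906] rpy [-179.94    0.23  175.55] w 0.0617 F [ 0.1 -0.5  0. ]
turn share [-0.002  0.008  0.001] rows>=0.0  shift now [0.0048 0.0014 0.0852]  shift after turn [0.0044 0.0014 0.0852] J [-12.  28.  97.  -0.  55. -98.]
```

```bash
python3 -m inch '[[0,0.008,0,0.0045,0.0014,0.025,0.68],[0,0,0,0,0,0.025,0.68],[0,0,0,0,0,0.02,0.68],[0,0,0,0,0,0.012,0.68],[0,0,0,0,0,0.003,0.68],[0,0,0,0,0,0,0.3],[0,0,0,0,0,0,0.3],[0,0,0,0,0,0,0.3],[0,0,0,0,0,0,0.3]]' 25|sed -n '2,5p'; python3 -m inch '[[0,0,0,-0.004,0,-0.02,0.3],[0,0,0,0,0,-0.05,0.3],[0,0,0,0,0,-0.07,0.3],[0,0,0,0,0,-0.07,0.3],[0,0,0,0,0,-0.07,0.3],[0,0,0,0,0,-0.07,0.3],[0,0,0,0,0,-0.05,0.3],[0,0,0,0,0,0,0.3]]'|sed -n '2,5p'; python3 - <<'E'
from h import *
plan([.4311,.3676,.22],125.1)
E
```

```text
ee_pos: [0.5967, -0.1148, 0.0547]
eef_rot: [-179.9, 0.1, 175.6]
wrist_force: [-0.5, 0.7, -1.6]
width: 0.0461
ee_pos: [0.5983, -0.1147, 0.2234]
eef_rot: [-179.9, 0.2, 175.6]
wrist_force: [-0.3, 0.6, -1.0]
width: 0.0457
t 97.6 p [ 0.5983 -0.1147  0.2234] rpy [-1.7991e+02  1.5000e-01  1.7556e+02] w 0.0457 F [-0.3  0.6 -1. ]
turn share [-1.000e-03  6.000e-03  1.761e+00] rows>=4.7  shift now [0.5102 1.1698 0.0051]  shift after turn [1.2269 0.3513 0.0084] J [-12.  22.  86.  -0.  72. -97.]
```

```bash
python3 -m inch '[[0,0,0,0.042,0.097,0,0.3],[0,0,0,0.042,0.097,0,0.3],[0,0,0,0.042,0.097,0,0.3],[0,0,0,0.042,0.097,0,0.3],[0,0,0,0.042,0.097,0,0.3],[0,0,0,0.042,0.097,0,0.3],[0,0,0,0.042,0.097,0,0.3],[0,0,0,0.042,0.097,0,0.3],[0,0,0,0.042,0.097,0,0.3],[0,0,0,0.042,0.097,0,0.3],[0,0,0,0.042,0.097,0,0.3],[0,0,0,0,0,0,0.3]]'|sed -n '2,3p'; python3 -m inch '[[0,0,0.35,0,0,0,0.3],[0,0,0.35,0,0,0,0.3],[0,0,0.35,0,0,0,0.3],[0,0,0.35,0,0,0,0.3],[0,0,0.35,0,0,0,0.3],[0,0,0,0,0,0,0.3]]'|sed -n '2,3p'; python3 - <<'E'
from h import *
plan([.4311,.3676,.12],125.1)
E
```

```text
ee_pos: [0.4371, 0.3366, 0.2107]
eef_rot: [-179.5, -0.8, 175.4]
ee_pos: [0.436, 0.3301, 0.2056]
eef_rot: [-178.4, 0.1, 123.6]
t 99.85 p [0.436  0.3301 0.2056] rpy [-1.7838e+02  8.0000e-02  1.2364e+02] w 0.0462 F [ 0.2 -0.2 -0.5]
turn share [-0.057  0.002 -0.051] rows>=0.2  shift now [0.0851 0.0477 0.2127]  shift after turn [0.0837 0.0438 0.2141] J [36. 18. 95. -0. 69.  2.]
```

```bash
python3 -m inch '[[-0.057,0,-0.051,0.084,0.045,0,0.3],[0,0,0,0,0,0,0.3],[0,0,0,0,0,0.04,0.3],[0,0,0,0,0,0.05,0.3],[0,0,0,0,0,0.05,0.3],[0,0,0,0,0,0.04,0.3],[0,0,0,0,0,0,0.3]]'|sed -n '2,3p'; python3 - <<'E'
from h import *
plan([.4311,.3676,.08],125.1)
cv2.imwrite('pics/s26.png',snap('side'))
crop(cv2.imread('pics/s26.png'),180,90,340,210,5,'pics/s26c.png')
E
```

```text
ee_pos: [0.4316, 0.361, 0.1251]
eef_rot: [-179.5, 0.3, 125.6]
t 100.725 p [0.4316 0.361  0.1251] rpy [-179.46    0.25  125.59] w 0.0458 F [ 1.1  0.4 -0.5]
turn share [-0.019  0.009  0.017] rows>=0.1  shift now [0.0146 0.0095 0.1125]  shift after turn [0.0142 0.0083 0.1126] J [ 39.  23. 100.  -0.  58.   3.]
```

View pics/s26c.png

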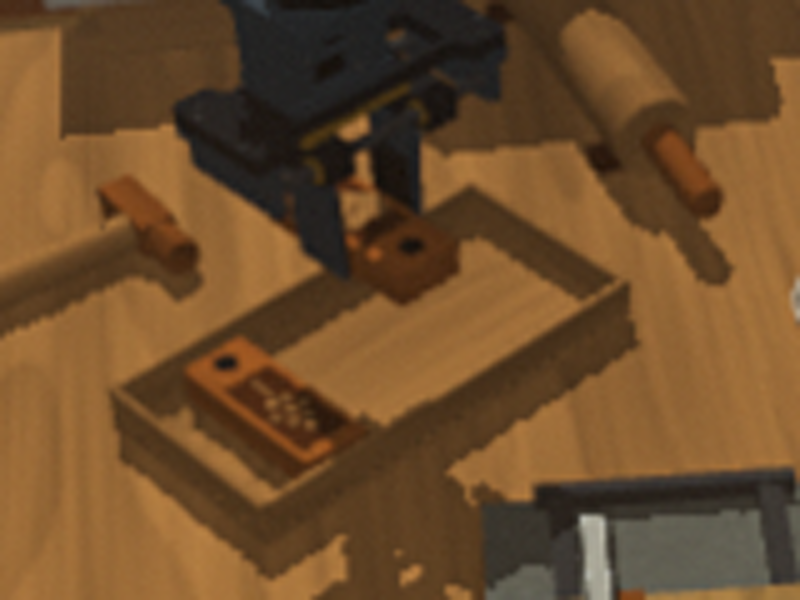

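```bash
python3 -m inch '[[-0.019,0.009,0.017,0.0145,0.009,0.02,0.3],[0,0,0,0,0,0.03,0.3],[0,0,0,0,0,0.04,0.3],[0,0,0,0,0,0.02,0.3],[0,0,0,0,0,0,0.3]]'|sed -n '2,3p'; python3 - <<'E'
from h import *
plan([.4311,.3676,.0305],125.1)
E
```

```text
ee_pos: [0.4324, 0.3691, 0.0804]
eef_rot: [179.7, -0.0, 125.1]
t 101.4 p [0.4324 0.3691 0.0804] rpy [ 1.7970e+02 -3.0000e-02  1.2511e+02] w 0.0457 F [ 0.8  0.2 -0.7]
turn share [ 0.01  -0.001  0.001] rows>=0.0  shift now [-0.0011 -0.0055  0.1247]  shift after turn [-0.0011 -0.0048  0.1248] J [ 39.  26. 103.   0.  51.   4.]
```

```bash
python3 -m inch '[[0.01,0,0,-0.001,-0.005,0.03,0.3],[0,0,0,0,0,0.03,0.3],[0,0,0,0,0,0.02,0.3],[0,0,0,0,0,0.015,0.3],[0,0,0,0,0,0.01,0.3],[0,0,0,0,0,0.008,0.3],[0,0,0,0,0,0.006,0.3]]'|sed -n '2,4p'
```

```text
ee_pos: [0.4318, 0.3682, 0.0305]
eef_rot: [179.9, -0.0, 125.1]
wrist_force: [-0.8, -0.0, -1.0]
```

```bash
python3 -m inch '[[0,0,0,0,0,0.003,0.3],[0,0,0,0,0,0.003,0.3]]'|sed -n '2,4p'; python3 -m inch '[[0,0,0,0,0,0,0.4],[0,0,0,0,0,0,0.68],[0,0,0,0,0,0,0.68],[0,0,0,0,0,0,0.68],[0,0,0,0,0,-0.03,0.68],[0,0,0,0,0,-0.06,0.68],[0,0,0,0,0,-0.08,0.68],[0,0,0,0,0,-0.1,0.68],[0,0,0,0,0,-0.1,0.68],[0,0,0,0,0,-0.05,0.68],[0,0,0,-0.1,0,0,0.68],[0,0,0,-0.1,0,0,0.68]]'|sed -n '2,4p'; python3 -m inch '[[0,0,0,-0.1,0.1,0,0.68],[0,0,0,-0.1,0.1,0,0.68],[0,0,0,0,0,0,0.68],[0,0,0,0,0,0,0.68]]'|sed -n '2,4p'; python3 - <<'E'
from h import *
cv2.imwrite('pics/s27.png',snap('side'));cv2.imwrite('pics/t27.png',snap('top'))
E
```

```text
ee_pos: [0.4319, 0.3683, 0.0287]
eef_rot: [179.8, -0.0, 125.1]
wrist_force: [-2.2, -0.3, 9.8]
ee_pos: [0.4783, 0.3038, 0.2095]
eef_rot: [179.3, -0.1, 125.4]
wrist_force: [-0.4, 0.6, -0.5]
ee_pos: [0.5929, 0.2816, 0.2141]
eef_rot: [179.1, -0.1, 125.2]
wrist_force: [0.2, -0.2, -0.3]
```

View pics/s27.png

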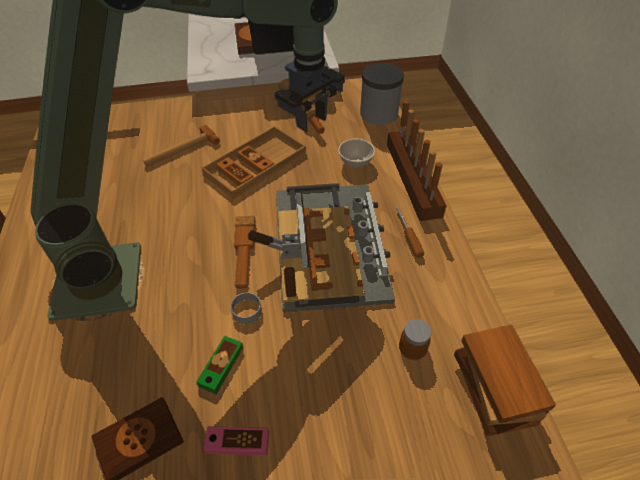

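View pics/t27.png

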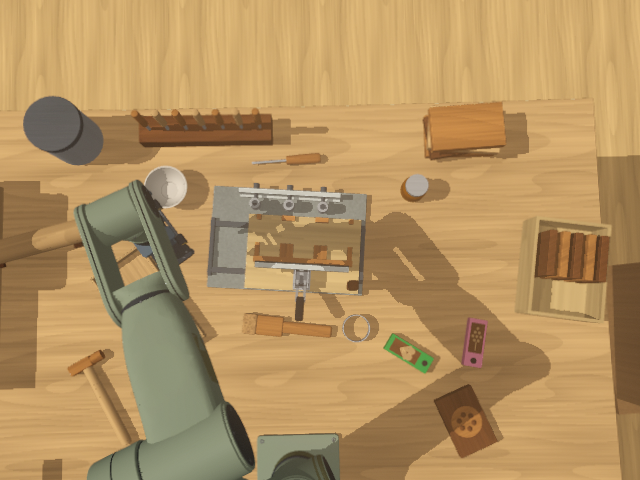

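```bash
python3 - <<'E'
from h import *
s=cv2.imread('pics/s27.png');crop(s,195,120,315,205,5,'pics/a.png')
t=cv2.imread('pics/t27.png');crop(t,200,170,380,340,4,'pics/b.png')
a=cv2.imread('pics/a.png');b=cv2.imread('pics/t0j.png')[290:];c=cv2.imread('pics/b.png')[290:]
cv2.imwrite('pics/f1.png',a);cv2.imwrite('pics/f2.png',cv2.resize(np.vstack([b,c]),None,fx=.7,fy=.7))
E
```

```text
(no output)
```

View pics/f1.png

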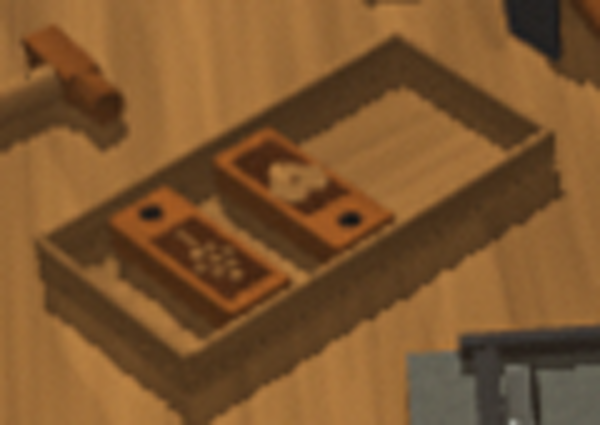

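View pics/f2.png

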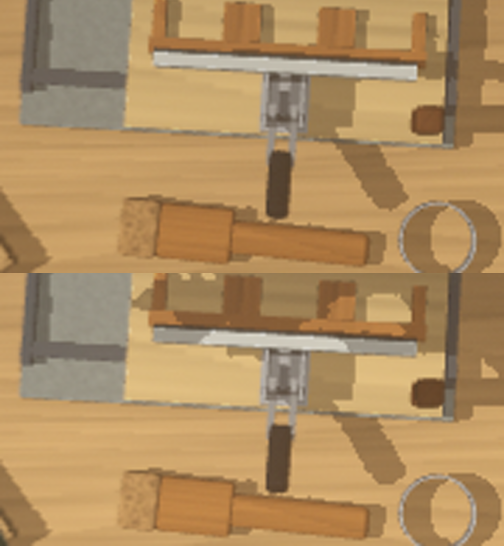

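The moulds lie flat in the tray with the carving up. The sled is back at its start, the clamp is fully open, and the other things on the bench look unmoved. Handing in.

```bash
python3 -c "
from station import sign_off
print(sign_off())"
```

```text
the job is handed in; nothing more can be done
None
```

I burnished both new moulds (the grape one and the heart one) at both ends and handed the job in at about 104 s of the 210 s. The third mould was not there.

- **First pass:** I laid both moulds in the outer slots with the plain end towards the rollers and slid them home to the fence. I locked the clamp to its stop and pushed the sled across to its left stop.
- **Second pass:** I opened the clamp, turned both moulds end for end, locked the clamp again and drew the sled back to its right stop.
- **Finish:** I opened the clamp fully and laid both moulds in the tray.

The last pictures show both moulds flat in the tray, carving up. The sled is at its starting end, and the clamp is at least as open as at the start. The other things on the bench, including the pink and green look-alikes, look unmoved.

**Failed or doubtful checks:**
- **Clamp opening:** After the last opening, a comparison with the first picture showed the clamp slightly short of fully open. I pressed the handle down to its stop with the closed fingertips. That press peaked at about 66 N on the wrist, which is under the 120 N wrist limit. It is over 40 N, but through the fingertips rather than the gripper's body.
- **Middle opening:** The clamp opening between the two passes probably stopped a little short of full too. I did not correct it, and both moulds came out freely.

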